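# Set and lock the purge valve on the sloped panel

### The job

On the sloped purge panel, fit the open-ended spanner flat and fully down on the square head of the valve spindle, with its handle lying on the curved rest rail, and bring the handle clockwise up against the setting pin so that the valve is at its setting. With the spanner left there to keep the spindle from turning, swing the locknut's lever clockwise all the way until it is tight. Do not turn the spindle past the setting, leave the spanner on the head against the pin, and do not disturb the other things on the bench.

Things in the scene. Friction and masses are not known exactly. Their poses are not given: they have to be found in the camera images.
- face: Fixed sloped aluminium plate of the panel, 290 x 240 mm, at 30 degrees, on white side frames. Origin: on its top surface on the valve spindle's axis, 94 mm above the bench. x points up the slope, y across it (left when looking up the slope), z at right angles out of the plate (the spindle's axis). It reaches from x -115 to 175 mm and y -120 to 120 mm.
- rail_mid (a point): Curved rest rail for the spanner's handle, fixed on the plate: 12 mm wide, 135 mm radius about the spindle, from 10 degrees right of the up-slope direction to 55 degrees left of it, standing 30 mm out of the plate. Point: on its top, near its middle; axes as the plate.
- pin_point (a point): Setting pin: upright steel pin 14 mm in diameter, standing 60 mm out of the plate at the clockwise end of the rest rail, 135 mm up the slope and 19 mm to the right of the spindle axis. This point is on its axis, 36 mm out of the plate. A handle lying along the face's x direction touches it.
- spindle_head (a point): Square steel head of the spindle, 36 mm across flats, from 30 to 54 mm out of the plate, above a round flange 54 mm across whose top (30 mm out) carries the spanner. Point: on the axis 36 mm out of the plate, where the middle of the fitted spanner's thickness lies. z: out along the axis; x, y: square to the flats; at the setting x points up the slope.
- spindle (a joint): Valve spindle angle in rad about the plate's normal, growing clockwise seen from above; 0 = at the setting (the spanner's jaw has 0.1 rad play on the head either way). Starts between -0.6 and -0.35 (too far anticlockwise). Stays where it is left; takes 0.25 N m to turn. It carries the locknut along, and turns with it when nothing holds it.
- locknut (a joint): Locknut angle in rad relative to the spindle, growing clockwise (tightening) seen from above; 1.0 is tight, a hard stop. Starts between 0.1 and 0.4. It takes 0.7 N m to turn on the spindle, more than the spindle itself, so an unheld spindle turns along with it.
- lever_knob (a point): Upright black round knob, 20 mm in diameter, at the end of the brass locknut's lever, 88 mm from the spindle axis; it spans 9 to 65 mm out of the plate. Point on the knob's axis, 55 mm out of the plate. With both joints at 0 it lies 1.5 rad clockwise from the up-slope direction.
- spanner: Loose open-ended steel spanner, 190 mm long, 12 mm thick, 0.28-0.42 kg, lying on its black rest, underside 32 mm above the bench. Origin: jaw centre, on the underside; x along the handle away from the jaw, z up. Jaw 39 mm wide, 62 mm outside, open to -x; prongs x -24 to 21 mm, closed end at 21 mm. Handle 24 mm wide, x 40 to 165 mm. Centre of mass x about 65 mm.
- jaw (a point): Middle of the spanner's jaw, at half its thickness; axes as the spanner.
- handle_mid (a point): Point on the spanner's handle 85 mm from the jaw centre, at half thickness: a good place to grip, clear of rail and flange when fitted.
- handle_rest (a point): Point on the spanner's handle 135 mm from the jaw centre, at half thickness: the part that lies on the rest rail and meets the setting pin.
- rest: Black plastic spanner rest, fixed, 170 x 70 mm base, with two cross ribs 32 mm high (14 mm wide, 60 mm long) 55 mm to -x and 70 mm to +x of its centre. Origin: centre of its underside.
- meter: Bystander: grey hand-held meter lying on the bench, 90 x 170 x 55 mm. Origin centre of underside.
- avionics: Bystander: aluminium avionics box with black top, 130 x 190 x 72 mm. Origin centre of underside.
- jar: Bystander: low jar with a white lid, 60 mm in diameter and 70 mm tall. Origin centre of underside.
Not all that is in view belongs to the job. Of the things like the spanner, leave any that is blue; of the rest the smaller one is meant.

How it is judged:
By the outcome, as a careful person would: the job done as asked, in the order asked, and still so for the second after the job is handed in, with the robot touching nothing.
It also fails if it takes over 53 s, if anything falls off the work surface, if the arm or the gripper's body presses on something with over 40 N, if the wrist force passes 120 N, or if a joint passes its speed limit or range.

### The arm

A 6-joint arm with a two-finger parallel gripper is mounted at the origin on the work surface. World frame = base frame: x ahead of the robot, y to its left, z up, the work surface at z = 0. Lengths are in m, angles in rad, forces in N, time in s.
With the tool pointing down it reaches from about 0.3 to 1 m from the base axis. Payload 5.1 kg.
Tool frame: the origin (TCP) lies on the centre line of the jaws, within the pads' length; the fingertips stand 8 mm ahead of it and the grasp point (between the pads) lies 11 mm behind it; x points along the fingers, y is the direction in which the jaws open and shut, and the axes are right-handed (so a half turn about x gives the same grasp; the last joint's range is limited). The gripper opens to 95 mm and grips with 3 to 60 N. Pads are 20 mm wide; open, the fingers measure 119 mm over their backs; the gripper's body (75 mm by 180 mm) begins 59 mm behind the grasp point.
Start: joints at [1.232, 0.124, 1.65, -0, 1.367, -0.083], TCP at [0.164, 0.629, 0.183] pointing down, gripper open.
Joint ranges: [-2.61, 2.61], [-1.02, 2.33], [0.03, 2.71], [-1.35, 4.49], [0.32, 2.68], [-2.91, 2.91]. Speed limits (rad/s): [2.57, 2.57, 3.14, 3.14, 3.14, 3.14].

### API

Orientations are given as a unit quaternion [w, x, y, z].
In Python, from rig import read_state, capture, close_job, boxes_of gives the robot as it stands. The module is installed in compiled form; this text tells all that it offers.
- The arm moves only by the tool carry_out, never from a script. Its arguments are lists of equal length, an entry for each row: "xyz": the shift along the tool's x, y, z in mm, a list of three; "yaw": the turn about the tool's x in degrees. A call has 1 to 10 rows; each row shifts and turns the commanded pose from where the row before left it, along the tool's axes as they then stand; what a row does not reach is not made up. A row lasts 1/10 s, in which the tool goes at most 50 mm and 8.59 degrees, less where a joint would pass 70% of its speed; a pose out of reach is approached as far as the arm can. A call with a gripper value outside its range is refused whole. "gripper" is the finger opening in mm, from 0 to 95.1, set as the call begins (left out, the last holds). The fingers move at their own pace and stop on an object; the grip force is fixed at half the most. Time passes only in rows, so rows that do not move let the fingers close. It gives the time, the measured TCP pose, the force and the opening at its end, in the units of the state.
- read_state(): the state, without advancing time (a new reading comes with each control period).
- capture(name): name is "scene" or "top" or "wrist"; returns a dict with "image" (420x560x3 uint8, red, green, blue), "mtx" (3x3 intrinsics, pixels), "pose" (4x4, takes a point from camera to world coordinates). Camera axes: x right, y down, z forward; pixel columns grow to the right and rows downward; lengths in m; the calibration is good to about 2 mm. A picture is of the moment at which its call begins. There is no depth.
- close_job(): hands the job in, once; it reports no verdict.
Trained networks look in the newest picture that a camera, given by its name, has taken for a name from the list of things; names that differ only in an ending like _2 or _b are one class to them, and where a whole thing is asked for, a point or a joint stands for the part that bears it (a point fixed in the world has none). Each returns a list of dicts, best first, with "conf" (0 to 1); they miss things now and then, are a little off and sometimes report something else, mostly with a low value. They report only what shows in the picture. A call takes as long as a camera call. They do not tell look-alikes from the thing itself.
- boxes_of(target, camera): "rect" ([left, top, width, height] in pixels, round what is visible of it).
The state is a dict: "t": time; "joint_pos": joint angles; "qvel": joint speeds; "tau": joint torques, N m; "tool_pos": TCP position; "tcp_rot": TCP orientation; "contact_force": force on the tool from outside, world axes, zero at the start; "torque": the same for the moment, N m; "grip_width": opening from 0.0 (shut) to 1.0 (fully open).
Only numpy, scipy, OpenCV 4.12 (cv2) and the standard library are available. Lean on these libraries where they do the work, as an engineer would, in place of code of your own. Each camera call takes 0.05 s, during which the arm holds its last target. There are 200 camera calls.

## Working session

There is one attempt and no reset: what is moved stays moved. The work goes in short steps, Python scripts to look and compute and a tool call to move; the robot and the scene stay as the last step left them, time stands still between calls to the robot, and variables do not carry over. Pictures are saved under pics/ and viewed, about 8 in all and at most 12, crops included, and the job is handed in when it is done.

Besides the shell and the picture viewer there is one more tool, called after "Request:" as a command line: name --pt "numbers of a row" for each row, then --argument value for the rest. carry_out: Moves the arm, as the interface text tells. Its arguments: {"type":"object","properties":{"xyz":{"type":"array"},"yaw":{"type":"array"},"gripper":{"type":"number"}},"required":["xyz","yaw"]}

```bash
mkdir -p pics && cat > h.py <<'E'
import numpy as np, cv2
from rig import read_state, capture, close_job, boxes_of
from scipy.spatial.transform import Rotation as R
def save(c,n): cv2.imwrite('pics/'+n,c['image'][:,:,::-1])
def proj(c,p):
    T=np.linalg.inv(c['pose']); q=T[:3,:3]@np.asarray(p)+T[:3,3]; u=c['mtx']@q; return u[:2]/u[2]
def ray(c,uv):
    d=np.linalg.inv(c['mtx'])@np.array([uv[0],uv[1],1.]); d=c['pose'][:3,:3]@d; return c['pose'][:3,3],d/np.linalg.norm(d)
def atz(c,uv,z):
    o,d=ray(c,uv); return o+d*(z-o[2])/d[2]
def rot(s): w,x,y,z=s['tcp_rot']; return R.from_quat([x,y,z,w]).as_matrix()
E
python3 - <<'E'
from h import *
np.set_printoptions(precision=3,suppress=True)
a=[]
for n in ['scene','top']:
    c=capture(n); a.append(c['image']); save(c,n+'0.png'); print(n,c['pose'],c['mtx'][0,0])
    for t in ['spanner','spindle_head','lever_knob','face','rest']:
        print(t,[(np.round(b['rect']),round(b['conf'],2)) for b in boxes_of(t,n)][:4])
s=read_state(); print(s['t'],s['tool_pos'],rot(s))
E
```

```text
scene [[-0.618  0.482 -0.62   1.348]
 [ 0.786  0.389 -0.481  0.652]
 [ 0.01  -0.785 -0.62   0.984]
 [ 0.     0.     0.     1.   ]] 495.58306659406634
spanner [(array([178., 187.,  20.,  39.]), 0.89), (array([ 92., 189.,  58.,  17.]), 0.79), (array([208., 139.,  39.,  42.]), 0.77)]
spindle_head [(array([276., 207.,  29.,  31.]), 0.76), (array([252., 184.,  18.,  28.]), 0.54), (array([178., 188.,  21.,  37.]), 0.28)]
lever_knob [(array([271., 207.,  35.,  31.]), 0.35)]
face [(array([245., 201., 128.,  50.]), 0.78), (array([180., 185.,  21.,  36.]), 0.65)]
rest [(array([175., 189.,  27.,  39.]), 0.78), (array([180., 189.,  18.,  35.]), 0.23)]
top [[-0.007 -0.994  0.107  0.344]
 [-1.     0.007 -0.003 -0.01 ]
 [ 0.002 -0.107 -0.994  1.486]
 [ 0.     0.     0.     1.   ]] 416.65456363091954
spanner [(array([345., 182.,  45.,  44.]), 0.97), (array([402., 165.,  49.,  33.]), 0.83), (array([358., 266.,  78.,  47.]), 0.68)]
spindle_head [(array([255., 189.,  17.,  41.]), 0.82)]
lever_knob [(array([256., 190.,  14.,  28.]), 0.52)]
face [(array([204., 171.,  94.,  92.]), 0.98)]
rest [(array([349., 181.,  36.,  48.]), 0.68)]
0.6 [0.164 0.629 0.183] [[ 0.     0.253  0.967]
 [-0.     0.967 -0.253]
 [-1.    -0.     0.   ]]
```

View pics/scene0.png

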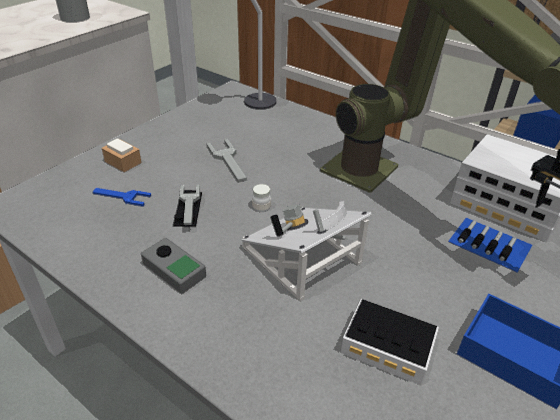

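View pics/top0.png

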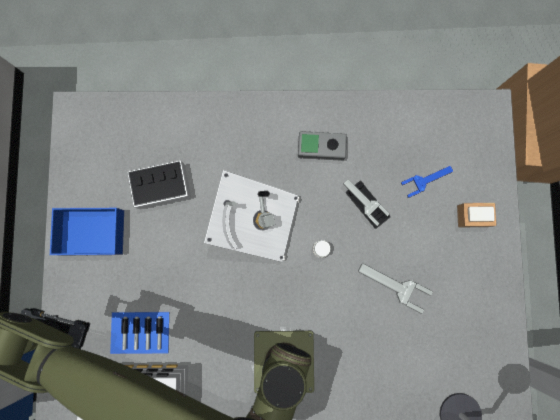

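The top view shows three spanner-like tools:
- Grey one on the black rest at (367,203).
- Larger grey one at (395,287).
- Blue one at (427,181).

The blue one is excluded. The smaller grey one lies on the black rest, so it fits the description. I'll confirm with a crop and measure.

```bash
python3 - <<'E'
from h import *
np.set_printoptions(precision=3,suppress=True)
c=capture('top'); im=c['image'][:,:,::-1]
A=cv2.resize(im[165:270,195:305],(440,420),interpolation=cv2.INTER_CUBIC)
B=cv2.resize(im[165:270+50,335:335+90],(360,620),interpolation=cv2.INTER_CUBIC)[:420]
cv2.imwrite('pics/crop1.png',np.hstack([A,B]))
for uv,z in [((253,216),.1),((264,220),.13),((226,171),.1),((299,198),.04),((284,261),.04),((206,243),.18),((347,183),.038),((375,210),.038)]:
    print(uv,atz(c,uv,z))
E
```

```text
(253, 216) [0.492 0.098 0.1  ]
(264, 220) [0.475 0.06  0.13 ]
(226, 171) [0.646 0.189 0.1  ]
(299, 198) [ 0.561 -0.059  0.04 ]
(284, 261) [ 0.341 -0.005  0.04 ]
(206, 243) [0.399 0.239 0.18 ]
(347, 183) [ 0.613 -0.229  0.038]
(375, 210) [ 0.517 -0.324  0.038]
```

View pics/crop1.png

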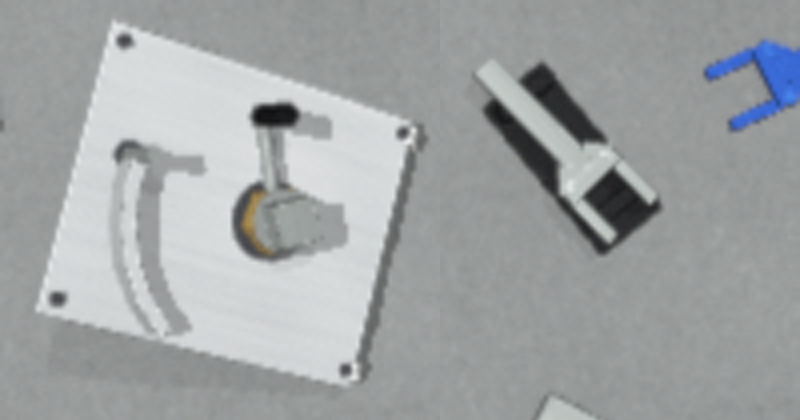

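The crop confirms it: the smaller grey spanner sits on the black rest, jaw towards lower right (prong tips at about (378,225) and (389,216) px), handle end at (346,182). Next I'll fit the panel pose and work out the first move.

```bash
cat >> h.py <<'E'
def face(p): # p=[x,y,yaw] ; columns xf,yf,zf
    u=np.array([np.cos(p[2]),np.sin(p[2]),0]); v=np.array([-u[1],u[0],0]); k=np.array([0,0,1.])
    xf=np.cos(np.pi/6)*u+.5*k; return np.c_[xf,v,np.cross(xf,v)],np.array([p[0],p[1],.094])
E
python3 - <<'E'
from h import *
from scipy.optimize import least_squares
np.set_printoptions(precision=4,suppress=True)
c=capture('top')
cr=np.array([(.175,-.12,0),(.175,.12,0),(-.115,-.12,0),(-.115,.12,0)])
px=np.array([(223.75,170),(204.5,242.5),(299.5,195),(283.75,261)])
def f(p):
    M,o=face(p); return np.concatenate([proj(c,o+M@q)-w for q,w in zip(cr,px)])
r=least_squares(f,[.48,.09,1.4]); print(r.x,f(r.x))
M,o=face(r.x)
sc=capture('scene')
for q in cr: print(proj(sc,o+M@q))
print('head',proj(c,o+M@[0,0,.054]),'pin',proj(c,o+M@[.135,-.019,.06]))
e=atz(c,(346,182.5),.044); j=atz(c,(383.4,221),.044); d=e-j; L=np.linalg.norm(d); d/=L
print('len',L,'dir',d,'yaw',np.arctan2(d[1],d[0]),'jaw',j+.024*d,e-.165*d,'grip',e-.08*d)
s=read_state(); Rm=rot(s); 
g=e-.08*d; g[2]=.25; print('tool shift mm',Rm.T@(g-s['tool_pos'])*1000, 'y axis yaw',np.arctan2(Rm[1,1],Rm[0,1]))
E
```

```text
[0.4802 0.0658 1.3299] [ 0.1768 -0.5055  0.4485  0.3813 -0.2996 -0.3259 -0.3935  0.4449]
[299.2332 248.9673]
[369.6707 210.1772]
[239.4761 237.8452]
[303.2308 206.11  ]
head [270.0044 220.1189] pin [234.638  203.3663]
len 0.18661407547155925 dir [0.7325 0.6808 0.    ] yaw 0.7488054214282037 jaw [ 0.4947 -0.3349  0.044 ] [ 0.493  -0.3365  0.044 ] grip [ 0.5552 -0.2786  0.044 ]
tool shift mm [ -66.6327 -779.0351  607.6634] y axis yaw 1.314979666276392
```

Request:
carry_out --pt "-25 0 0" --pt "-25 0 0" --pt "-25 0 0" --pt "-25 0 0" --pt "-25 0 0" --pt "-25 0 0" --pt "-25 0 0" --pt "-25 0 0" --pt "0 0 0" --pt "0 0 0" --yaw '[8.5,8.5,8.5,8.5,8.5,8.5,8.5,8.5,8.5,8.5]' --gripper 60

```text
t: 1.75
tool_pos: [0.1646, 0.6292, 0.3852]
tcp_rot: [0.454, 0.543, 0.455, -0.541]
contact_force: [0.5, 0.1, -0.9]
grip_width: 0.628
```

Request:
carry_out --pt "0 0 0" --pt "0 0 0" --pt "0 0 0" --pt "0 0 0" --pt "0 0 0" --pt "0 40 10" --pt "0 40 10" --pt "0 40 10" --pt "0 40 10" --pt "0 40 10" --yaw '[8.5,8.5,8.5,8.5,3.4,0,0,0,0,0]'

```text
t: 2.75
tool_pos: [0.2646, 0.4469, 0.3835]
tcp_rot: [0.259, 0.658, 0.259, -0.658]
contact_force: [1.0, 0.1, 0.1]
grip_width: 0.63
```

Request:
carry_out --pt "0 45 12" --pt "0 45 12" --pt "0 45 12" --pt "0 45 12" --pt "0 45 12" --pt "0 45 12" --pt "0 45 12" --pt "0 45 12" --pt "0 45 12" --pt "0 30 10" --yaw '[0,0,0,0,0,0,0,0,0,0]'

```text
t: 3.75
tool_pos: [0.4749, 0.047, 0.3833]
tcp_rot: [0.258, 0.658, 0.258, -0.658]
contact_force: [-0.2, 0.1, 0.3]
grip_width: 0.629
```

```bash
python3 - <<'E'
from h import *
np.set_printoptions(precision=4,suppress=True)
c=capture('wrist'); save(c,'w1.png'); s=read_state(); print(s['t'],s['tool_pos'],rot(s),s['joint_pos']); print(c['pose'])
M,o=face([.4802,.0658,1.3299])
for q in [(0,0,.054),(.135,-.019,.06),(.175,-.12,0),(-.115,-.12,0),(-.115,.12,0)]: print(q,proj(c,o+M@q))
E
```

```text
3.8 [0.476  0.0441 0.3827] [[-0.0001  0.6772 -0.7358]
 [-0.0032 -0.7358 -0.6772]
 [-1.      0.0023  0.0022]] [-0.0179 -0.3082  1.7255 -0.0032  1.7244  0.8085]
[[ 0.6796 -0.7107 -0.1817  0.5258]
 [-0.7336 -0.6582 -0.1692  0.0946]
 [ 0.0006  0.2483 -0.9687  0.5846]
 [ 0.      0.      0.      1.    ]]
(0, 0, 0.054) [280.6397 181.4619]
(0.135, -0.019, 0.06) [239.73    99.0506]
(0.175, -0.12, 0) [283.2446  -0.6853]
(-0.115, -0.12, 0) [360.4257 168.3024]
(-0.115, 0.12, 0) [247.2197 239.8043]
```

View pics/w1.png

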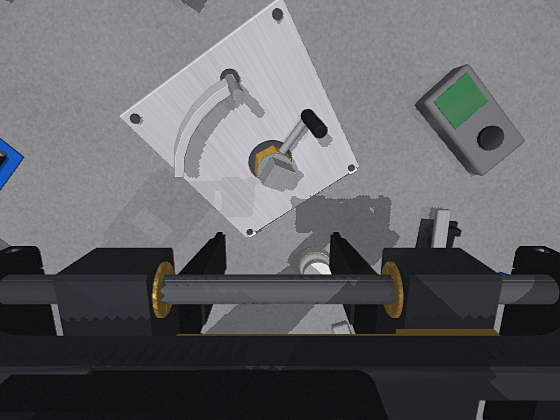

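Wrist view: plate corners at (121,116), (357,170) and (250,237), knob at (313,122), head at about (279,175), spanner at the right edge. I'll zoom in for the head and knob angles.

```bash
python3 - <<'E'
import cv2
im=cv2.imread('pics/w1.png')[85:205,225:345]
cv2.imwrite('pics/crop2.png',cv2.resize(im,(600,600),interpolation=cv2.INTER_CUBIC))
E
```

```text
(no output)
```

View pics/crop2.png

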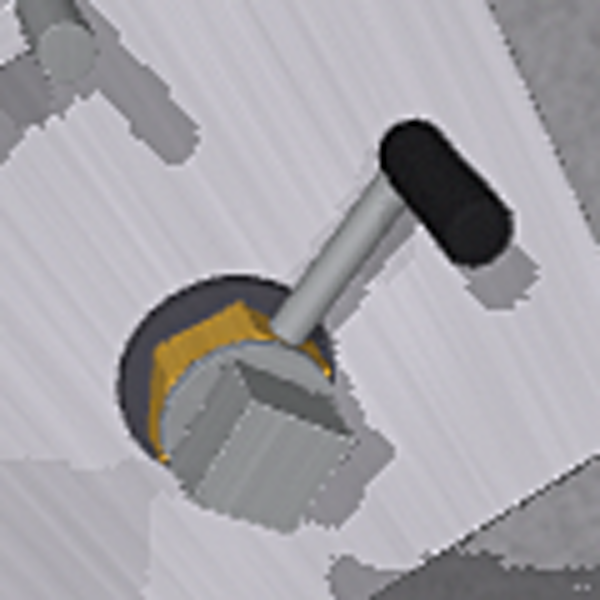

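```bash
python3 - <<'E'
from h import *
from scipy.optimize import least_squares
np.set_printoptions(precision=4,suppress=True)
c=capture('wrist')
P=[(-.115,-.12,0),(-.115,.12,0),(.175,.12,0),(.135,-.019,.06)]
px=[(357.5,170),(249.5,237),(121,116),(238.4,96)]
hc=np.array([(274.2,165),(295.4,172),(283.4,191.4),(263,183)])
kt=(320.5,130)
def f(p):
    M,o=face(p); r=[proj(c,o+M@q)-w for q,w in zip(P,px)]
    for k in range(4):
        a=p[3]+np.pi/4-k*np.pi/2; r.append(proj(c,o+M@[.0255*np.cos(a),.0255*np.sin(a),.054])-hc[k])
    r.append(proj(c,o+M@[.088*np.cos(p[4]),.088*np.sin(p[4]),.065])-kt)
    return np.concatenate(r)
best=min((least_squares(f,[.48,.066,1.33,a,-1.2],loss='soft_l1') for a in (.0,.4,.8,1.2)),key=lambda r:r.cost)
print(best.x,best.cost);print(f(best.x).reshape(-1,2))
E
```

```text
[ 0.4833  0.0662  1.32   -1.0312 -1.1241] 11.846342402367286
[[ 2.0213 -3.6315]
 [-3.8495  0.4675]
 [-2.4678 -0.0299]
 [ 0.326  -1.0437]
 [ 0.6158 -0.3444]
 [ 0.6639  0.0709]
 [ 0.326   0.2492]
 [-0.2375  2.3043]
 [-0.4677  1.0109]]
```

Spindle ≈ -0.54, locknut ≈ 0.16 and the two readings agree. The tool always points down, so I can't roll the spanner to match the head at that angle. I'll first nudge the knob clockwise, which carries the unheld spindle along, to about -0.12. Then the spanner only needs a pitch in the grip.

```bash
cat >> h.py <<'E'
FP=[.482,.066,1.325]; M,O=face(FP); U=np.array([np.cos(FP[2]),np.sin(FP[2]),0]); K=np.array([0,0,1.])
def goto(W,R_=None):
    s=read_state(); Rm=rot(s); return Rm.T@(np.asarray(W)-s['tool_pos'])*1000
E
python3 - <<'E'
from h import *
np.set_printoptions(precision=4,suppress=True)
E=lambda x,h:O+M@[x,-.088,h]+.008*K+.010*U
s=read_state()
yw=-(FP[2]-np.pi/2-np.arctan2(rot(s)[1,1],rot(s)[0,1])); print('yaw deg',np.degrees(yw))
y=FP[2]-np.pi/2; y=np.array([np.cos(y),np.sin(y),0]); Rn=np.c_[-K,y,np.cross(-K,y)]
a,b,c=E(.066,.07),E(.066,.035),E(.0115,.035)
print(Rn.T@(a-s['tool_pos'])*1e3,Rn.T@(b-a)*1e3,Rn.T@(c-b)*1e3)
E
```

```text
yaw deg -33.28157942404463
[187.1101  90.0387 -52.7831] [ 30.3109   0.     -17.5   ] [27.25   -0.     47.1984]
```

Request:
carry_out --pt "0 0 0" --pt "0 0 0" --pt "0 0 0" --pt "0 0 0" --pt "0 45 -26" --pt "0 45 -27" --pt "45 0 0" --pt "45 0 0" --pt "45 0 0" --pt "45 0 0" --yaw '[-8.5,-8.5,-8.5,-7.8,0,0,0,0,0,0]' --gripper 0

```text
t: 4.85
tool_pos: [0.5696, 0.0795, 0.2018]
tcp_rot: [0.437, 0.556, 0.437, -0.556]
contact_force: [-0.5, 0.8, 0.1]
grip_width: 0.009
```

Request:
carry_out --pt "7 0 0" --pt "15 0 -9" --pt "15 0 -8.5" --pt "0 0 0" --yaw '[0,0,0,0]'

```text
t: 5.25
tool_pos: [0.574, 0.0967, 0.1659]
tcp_rot: [-0.437, -0.556, -0.437, 0.556]
contact_force: [-0.3, 0.4, -1.6]
grip_width: 0.004
```

```bash
python3 - <<'E'
from h import *
np.set_printoptions(precision=4,suppress=True)
s=read_state(); print(s['t'],s['grip_width'],s['contact_force'],'yaw err',np.degrees(np.arctan2(rot(s)[1,1],rot(s)[0,1])-(FP[2]-np.pi/2)))
print(goto(O+M@[.066,-.088,.035]+.008*K+.010*U),goto(O+M@[.0115,-.088,.035]+.008*K+.010*U))
E
```

```text
5.25 0.004360061768302018 [-0.3236  0.3689 -1.5714] yaw err 0.41506890506169325
[0.5896 6.2048 2.5738] [27.8329  5.8816 49.7749]
```

Request:
carry_out --pt "2.8 0 5" --pt "2.8 0 5" --pt "2.8 0 5" --pt "2.8 0 5" --pt "2.8 0 5" --pt "2.8 0 5" --pt "2.8 0 5" --pt "2.8 0 5" --pt "2.8 0 5" --pt "2.2 0 4" --yaw '[0,0,0,0,0,0,0,0,0,0]'

```text
t: 6.25
tool_pos: [0.5633, 0.0477, 0.1397]
tcp_rot: [0.437, 0.557, 0.436, -0.555]
contact_force: [1.8, 1.9, 3.3]
grip_width: 0.005
```

Request:
carry_out --pt "0 0 0" --pt "0 0 -15" --pt "-50 0 -40" --pt "-50 0 0" --pt "-50 0 0" --pt "-30 0 0" --pt "0 0 0" --pt "0 0 0" --yaw '[0,0,0,0,0,0,0,0]' --gripper 60

```text
t: 7.05
tool_pos: [0.5734, 0.0936, 0.3081]
tcp_rot: [0.437, 0.556, 0.437, -0.556]
contact_force: [-0.0, 0.1, -1.8]
grip_width: 0.607
```

```bash
python3 - <<'E'
from h import *
np.set_printoptions(precision=4,suppress=True)
c=capture('wrist'); save(c,'w2.png'); s=read_state(); print(s['t'],s['tool_pos'])
p=proj(c,O+M@[0,-.02,.05]); print(p)
x,y=(int(v) for v in p); x0=max(x-90,0); y0=max(y-75,0); print(x0,y0)
cv2.imwrite('pics/crop3.png',cv2.resize(cv2.imread('pics/w2.png')[y0:y0+150,x0:x0+180],None,fx=4,fy=4,interpolation=cv2.INTER_CUBIC))
E
```

```text
7.1 [0.5727 0.0933 0.3063]
[227.7759 244.4094]
137 169
```

View pics/crop3.png

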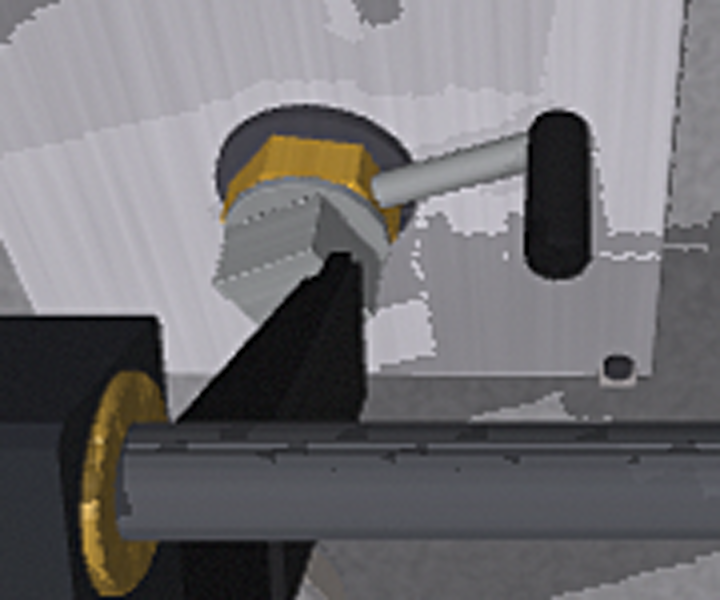

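```bash
python3 - <<'E'
from h import *
from scipy.optimize import least_squares
np.set_printoptions(precision=4,suppress=True)
c=capture('wrist')
f=lambda p:np.array(proj(c,O+M@[.088*np.cos(p[0]),-.088*np.sin(p[0]),.065]))-(276.25,231)
for a in (1.1,1.3,1.5,1.6): print(a,f([a])+(276.25,231), proj(c,O+M@[.088*np.cos(a),-.088*np.sin(a),.009]))
r=least_squares(f,[1.4]); print(r.x,r.fun)
for uv,P in [((137+615/4,169+368/4),(-.105,-.11,0)),((137+650/4,169+375/4),(-.115,-.12,0))]: print(uv,proj(c,O+M@P))
# head corners candidates
for a in (-.1,0,.1,.2,.3,.54):
  print(a,[((proj(c,O+M@[.0255*np.cos(a+q),.0255*np.sin(a+q),z])-(137,169))*4).round() for q,z in ((np.pi/4,.054),(np.pi/4,.03),(-np.pi/4,.054),(-np.pi/4,.03))])
E
```

```text
1.1 [274.859 232.895] [275.3478 199.1499]
1.3 [280.3341 242.1624] [280.2713 208.4564]
1.5 [282.6556 251.3307] [282.3732 217.7241]
1.6 [282.6897 255.7591] [282.4082 222.2224]
[1.0893] [-1.7739  1.4053]
(290.75, 261.0) [295.1547 261.8075]
(299.5, 262.75) [301.049  265.5073]
-0.1 [array([237., 270.]), array([251., 211.]), array([358., 278.]), array([367., 220.])]
0 [array([232., 274.]), array([246., 215.]), array([351., 274.]), array([361., 216.])]
0.1 [array([227., 278.]), array([242., 219.]), array([344., 271.]), array([354., 212.])]
0.2 [array([223., 282.]), array([238., 223.]), array([337., 267.]), array([347., 209.])]
0.3 [array([220., 286.]), array([235., 228.]), array([329., 264.]), array([340., 206.])]
0.54 [array([217., 298.]), array([232., 240.]), array([309., 259.]), array([320., 201.])]
```

```bash
python3 - <<'E'
from h import *
np.set_printoptions(precision=4,suppress=True)
for t in ([.574,.0967,.1659],[.5633,.0477,.1397]):
  for d in (-.01,0,.01): print(d,M.T@(np.array(t)-.008*K+d*U-O))
c=capture('wrist'); s=read_state()
print([ (b['rect'],b['conf']) for b in boxes_of('lever_knob','wrist')])
T=s['tool_pos']; Rm=rot(s)
print('tip proj',[proj(c,T+Rm@[.008,y,0]).round() for y in (-.03,0,.03)], 'cam rel tool',Rm.T@(c['pose'][:3,3]-T))
E
```

```text
-0.01 [ 0.0685 -0.0818  0.0343]
0 [ 0.0771 -0.0818  0.0293]
0.01 [ 0.0858 -0.0818  0.0243]
-0.01 [ 0.012  -0.0833  0.0366]
0 [ 0.0206 -0.0833  0.0316]
0.01 [ 0.0293 -0.0833  0.0266]
[]
tip proj [array([235., 230.]), array([277., 230.]), array([320., 230.])] cam rel tool [-0.2017 -0.0001 -0.07  ]
```

```bash
python3 - <<'E'
from h import *
np.set_printoptions(precision=4,suppress=True)
c=capture('top'); save(c,'top1.png')
print([(b['rect'],b['conf']) for b in boxes_of('lever_knob','top')])
for n in ('top0','top1'):
    im=cv2.imread(f'pics/{n}.png').astype(int); sub=im[180:222,245:290].max(2)<40
    v,u=np.nonzero(sub); print(n,len(u),u.mean()+245,v.mean()+180,u.min()+245,u.max()+245,v.min()+180,v.max()+180)
for a in (1.1,1.3,1.5): print(a,proj(c,O+M@[.088*np.cos(a),-.088*np.sin(a),.037]))
E
```

```text
[([266.2, 189.2, 8.9, 37.3], 0.43)]
top0 35 263.37142857142857 193.4857142857143 259 268 192 195
top1 82 249.9878048780488 186.65853658536585 245 269 180 194
1.1 [262.7999 193.0102]
1.3 [267.6114 192.5558]
1.5 [272.3614 193.1733]
```

```bash
python3 - <<'E'
import cv2,numpy as np
f=lambda n:cv2.resize(cv2.imread(n)[165:265,200:300],(400,400),interpolation=cv2.INTER_CUBIC)
w=cv2.resize(cv2.imread('pics/w2.png')[150:300,100:400],(400,200))
A=np.hstack([f('pics/top0.png'),f('pics/top1.png')]); B=np.hstack([w,np.zeros_like(w)])
cv2.imwrite('pics/cmp.png',np.vstack([A,B]))
E
```

```text
(no output)
```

View pics/cmp.png

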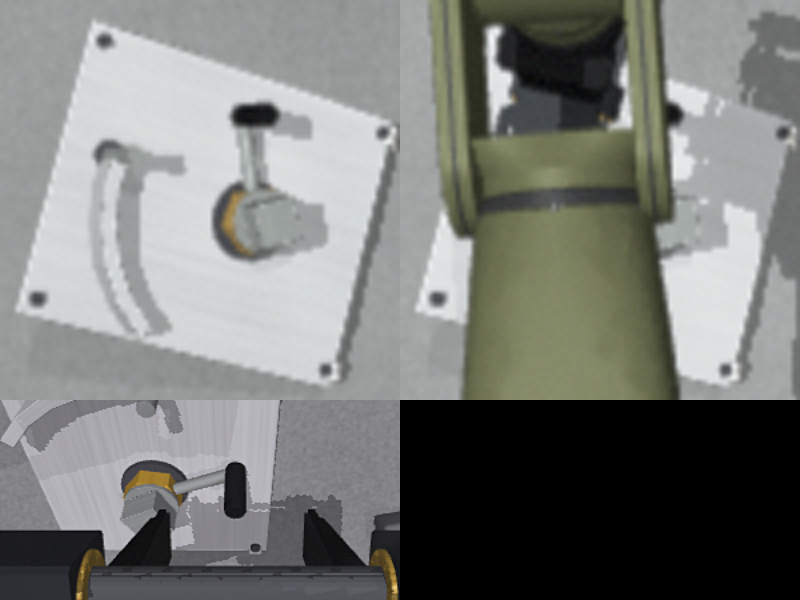

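The picture shows the lever at about 1.1 rad, barely moved, though the force at the end of the push (~3 N) looks like spindle friction. I'll repeat the push, keep the gripper shut and measure while still in contact.

Request:
carry_out --pt "0 2 -3" --pt "45 0 0" --pt "45 0 0" --pt "40 0 0" --pt "10 0 0" --yaw '[0,0,0,0,0]' --gripper 0

```text
t: 7.85
tool_pos: [0.5724, 0.0949, 0.1617]
tcp_rot: [-0.434, -0.553, -0.439, 0.559]
contact_force: [-1.3, -0.0, -1.0]
grip_width: 0.265
```

Request:
carry_out --pt "2.8 0 5" --pt "2.8 0 5" --pt "2.8 0 5" --pt "2.8 0 5" --pt "2.8 0 5" --pt "2.8 0 5" --yaw '[0,0,0,0,0,0]'

```text
t: 8.45
tool_pos: [0.5692, 0.0654, 0.1517]
tcp_rot: [0.437, 0.557, 0.436, -0.556]
contact_force: [0.5, -0.3, 0.5]
grip_width: 0.002
```

Request:
carry_out --pt "2.8 0 5" --pt "2.8 0 5" --pt "2.8 0 5" --pt "2.2 0 4" --pt "0 0 0" --yaw '[0,0,0,0,0]'

```text
t: 8.95
tool_pos: [0.5641, 0.047, 0.1402]
tcp_rot: [-0.436, -0.556, -0.436, 0.557]
contact_force: [0.1, -0.1, 0.4]
grip_width: 0.007
```

```bash
python3 - <<'E'
from h import *
np.set_printoptions(precision=4,suppress=True)
s=read_state(); print(s['t'],s['grip_width'],s['contact_force'])
for d in (-.01,.01): print(M.T@(s['tool_pos']-.008*K+d*U-O))
c=capture('wrist'); save(c,'w3.png')
for a in (1.1,1.3,1.5): print(a,proj(c,O+M@[.088*np.cos(a),-.088*np.sin(a),.065]),proj(c,O+M@[.088*np.cos(a),-.088*np.sin(a),.01]))
print([proj(c,s['tool_pos']+rot(s)@[.008,y,0]) for y in (-.012,.012)])
E
```

```text
8.95 0.007312884517297566 [ 0.0545 -0.0953  0.4261]
[ 0.0118 -0.0843  0.0373]
[ 0.0291 -0.0843  0.0273]
1.1 [267.4016 249.676 ] [269.3836 187.7677]
1.3 [278.1756 266.1675] [278.2499 204.5218]
1.5 [282.5648 281.5877] [281.9342 220.5142]
[array([260.274 , 229.7941]), array([294.5881, 229.7893])]
```

View pics/w3.png

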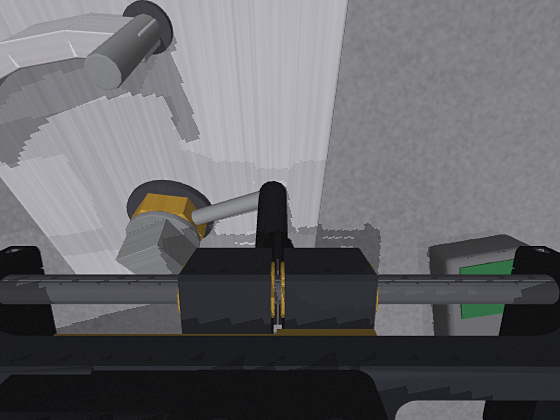

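```bash
python3 - <<'E'
from h import *
np.set_printoptions(precision=4,suppress=True)
c=capture('wrist'); s=read_state(); Rm=rot(s); Tc=np.eye(4); Tc[:3,:3]=Rm.T; Tc[:3,3]=-Rm.T@s['tool_pos']; C=Tc@c['pose']
def pose(t,R_): T=np.eye(4); T[:3,:3]=R_; T[:3,3]=t; return T@C
R1=np.array([[-.0001,.6772,-.7358],[-.0032,-.7358,-.6772],[-1,.0023,.0022]])
c1={'mtx':c['mtx'],'pose':pose([.476,.0441,.3827],R1)}
c2={'mtx':c['mtx'],'pose':pose([.5727,.0933,.3063],Rm)}
def tri(obs):
    A=0;b=0
    for cc,uv in obs:
        o,d=ray(cc,uv);P=np.eye(3)-np.outer(d,d);A=A+P;b=b+P@o
    X=np.linalg.solve(A,b); return X,M.T@(X-O),[proj(cc,X)-np.array(uv) for cc,uv in obs]
print('knob base',tri([(c1,(307.5,116)),(c2,(276.25,204.5))]))
print('base w3',tri([(c1,(307.5,116)),(c2,(276.25,204.5)),(c,(272.5,190))]))
print('pin top',tri([(c1,(238.4,96)),(c,(103,70))]))
print(s['tool_pos'])
E
```

```text
knob base (array([0.5658, 0.0697, 0.1264]), array([ 0.037 , -0.0804,  0.016 ]), [array([-0.3924,  0.0677]), array([0.4008, 0.1855])])
base w3 (array([0.5663, 0.0702, 0.1197]), array([ 0.0342, -0.0807,  0.01  ]), [array([-0.8888, -0.2829]), array([ 0.6421, -1.5409]), array([0.0305, 4.1302])])
pin top (array([0.523 , 0.1472, 0.2176]), array([ 0.1386, -0.02  ,  0.0627]), [array([-1.3495, -2.2707]), array([1.1239, 8.0507])])
[0.5644 0.0474 0.1406]
```

```bash
python3 - <<'E'
from h import *
c=capture('scene'); save(c,'s3.png')
s=read_state(); x,y=(int(v) for v in proj(c,s['tool_pos'])); print(x,y)
g=lambda i:(255*(i/255.)**.45).astype('uint8')
a=cv2.imread('pics/w3.png')[165:265,210:310]; b=cv2.imread('pics/s3.png')[y-50:y+30,x-50:x+30]
r=lambda i:cv2.resize(g(i),(400,400),interpolation=cv2.INTER_CUBIC)
cv2.imwrite('pics/cmp2.png',np.hstack([r(a),r(b)]))
E
```

```text
271 223
```

View pics/cmp2.png

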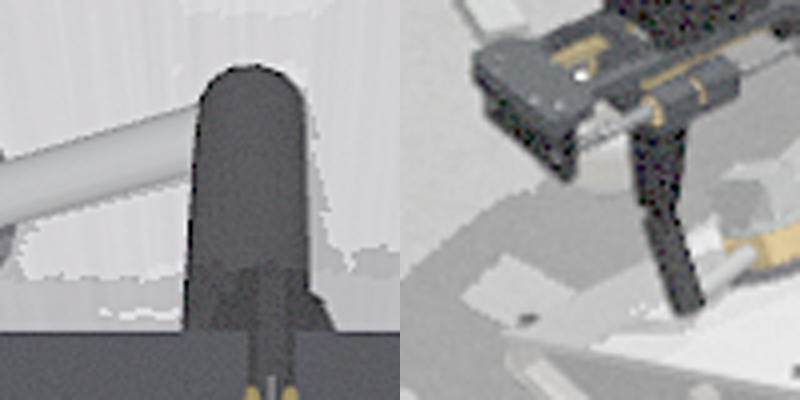

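Fingers and knob appear to overlap with zero force, so I need to know whether they collide at all. I'll straddle the knob and close on it: the opening will tell.

Request:
carry_out --pt "-45 0 0" --pt "-35 0 0" --pt "0 0 -7" --pt "0 0 0" --pt "0 0 0" --pt "40 -2 0" --pt "35 0 0" --pt "0 0 0" --yaw '[0,0,0,0,0,0,0,0]' --gripper 60

```text
t: 9.9
tool_pos: [0.5586, 0.0546, 0.1375]
tcp_rot: [-0.433, -0.552, -0.44, 0.56]
contact_force: [-0.4, -0.0, -0.2]
grip_width: 0.599
```

Request:
carry_out --pt "0 0 0" --pt "0 0 0" --pt "0 0 0" --pt "0 0 0" --pt "0 0 0" --pt "0 0 0" --yaw '[0,0,0,0,0,0]' --gripper 0

```text
t: 10.5
tool_pos: [0.5644, 0.0548, 0.1462]
tcp_rot: [0.437, 0.557, 0.436, -0.556]
contact_force: [0.7, 0.5, 0.8]
grip_width: 0.186
```

Request:
carry_out --pt "0 0 0" --pt "0 0 0" --pt "0 0 0" --pt "0 0 0" --yaw '[0,0,0,0]'

```text
t: 10.9
tool_pos: [0.5641, 0.0548, 0.1455]
tcp_rot: [-0.436, -0.556, -0.437, 0.556]
contact_force: [-0.1, 0.3, -0.3]
grip_width: 0.005
```

Request:
carry_out --pt "-45 0 0" --pt "-35 0 0" --pt "0 0 33" --pt "0 0 0" --pt "0 0 0" --pt "0 0 0" --pt "45 -4 0" --pt "40 0 0" --pt "12 0 0" --pt "0 0 0" --yaw '[0,0,0,0,0,0,0,0,0,0]' --gripper 60

```text
t: 11.9
tool_pos: [0.5504, 0.0243, 0.1257]
tcp_rot: [-0.435, -0.555, -0.438, 0.558]
contact_force: [0.2, 0.5, 0.6]
grip_width: 0.629
```

Request:
carry_out --pt "0 0 0" --pt "0 0 0" --pt "0 0 0" --pt "0 0 0" --pt "0 0 0" --pt "0 0 0" --pt "0 0 0" --pt "0 0 0" --yaw '[0,0,0,0,0,0,0,0]' --gripper 10

```text
t: 12.7
tool_pos: [0.5523, 0.0237, 0.1285]
tcp_rot: [-0.436, -0.556, -0.437, 0.556]
contact_force: [-0.4, 0.7, 1.0]
grip_width: 0.112
```

```bash
python3 - <<'E'
from h import *
np.set_printoptions(precision=4,suppress=True)
s=read_state(); print(s['t'],s['grip_width']*95.1,s['contact_force'],s['tool_pos'],M.T@(s['tool_pos']+.011*K-O))
c=capture('top'); save(c,'top2.png'); w=capture('wrist'); save(w,'w4.png')
for n in ['spindle_head','lever_knob']:
  for cam in ('top','wrist'): print(n,cam,[(np.round(b['rect']),round(b['conf'],2)) for b in boxes_of(n,cam)][:2])
for a in (1.1,1.3,1.55): print(a,proj(w,O+M@[.088*np.cos(a),-.088*np.sin(a),.065]),proj(w,O+M@[.088*np.cos(a),-.088*np.sin(a),.01]))
E
```

```text
12.7 10.626430374284256 [-0.3643  0.7004  0.9788] [0.5523 0.0237 0.1285] [ 0.002  -0.0785  0.0514]
spindle_head top []
spindle_head wrist [(array([114., 144., 189., 116.]), 0.66)]
lever_knob top []
lever_knob wrist [(array([136., 145., 163.,  80.]), 0.85), (array([  2.,   2., 355., 273.]), 0.69)]
1.1 [277.5836 212.7024] [277.7761 152.5769]
1.3 [288.7507 233.239 ] [286.9033 172.5674]
1.55 [292.8984 256.6419] [290.4678 195.977 ]
```

The fingers closed through both knob positions and stopped on nothing, so finger–knob contact seems absent for now. I'll try another way that also tests contact: close the jaws across the square head, turned about 0.1 rad short of the setting, so closing brings the flats parallel to the pads.

Request:
carry_out --pt "-45 0 0" --pt "-40 0 0" --pt "0 -40 -3" --pt "0 -38.5 -1.5" --pt "0 0 0" --pt "0 0 0" --pt "0 0 0" --pt "0 0 0" --pt "0 0 0" --pt "0 0 0" --yaw '[0,0,0,0,-5.7,0,0,0,0,0]' --gripper 80

```text
t: 14.0
tool_pos: [0.4775, 0.0466, 0.2134]
tcp_rot: [-0.463, -0.534, -0.464, 0.534]
contact_force: [0.3, -0.2, 0.3]
grip_width: 0.832
```

```bash
python3 - <<'E'
from h import *
np.set_printoptions(precision=4,suppress=True)
s=read_state(); print(s['t'],s['grip_width']*95.1,s['tool_pos'],'yaw',np.degrees(np.arctan2(rot(s)[1,1],rot(s)[0,1])-(FP[2]-np.pi/2)),goto(O+M@[0,0,.04]+.008*K))
c=capture('wrist'); save(c,'w5.png'); print([ (np.round(b['rect']),round(b['conf'],2)) for b in boxes_of('lever_knob','wrist')], proj(c,O+M@[0,0,.054]))
E
```

```text
14.0 79.16948425616827 [0.4775 0.0466 0.2134] yaw 5.984141361344153 [76.7676 -0.3061  0.005 ]
[(array([250., 155., 140.,  54.]), 0.64)] [276.205  214.4315]
```

View pics/w5.png

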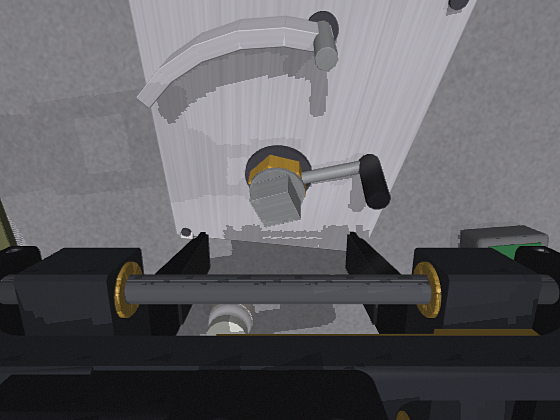

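Wrist view: head top at about (277,203), knob top (381,197) and base (371,163), pin top (327,57). The fingers straddle the head symmetrically. I'll check the residuals before lowering.

```bash
python3 - <<'E'
from h import *
from scipy.optimize import least_squares
np.set_printoptions(precision=4,suppress=True)
c=capture('wrist')
P=[(-.115,-.12,0),(-.115,.12,0),(.135,-.019,.06),(.135,-.019,0),(0,0,.054)]
px=[(374,237),(178,237),(326,57),(322,22),(277,203)]
for q,w in zip(P,px): print(q,proj(c,O+M@q),w)
for a in (1.0,1.1,1.2,1.3): print(a,proj(c,O+M@[.088*np.cos(a),-.088*np.sin(a),.065]),proj(c,O+M@[.088*np.cos(a),-.088*np.sin(a),.01]))
f=lambda p:np.concatenate([proj(c,face(p)[1]+face(p)[0]@q)-w for q,w in zip(P,px)])
r=least_squares(f,FP,loss='soft_l1'); print(r.x,f(r.x).reshape(-1,2))
E
```

```text
(-0.115, -0.12, 0) [363.1877 255.8471] (374, 237)
(-0.115, 0.12, 0) [176.877  237.4889] (178, 237)
(0.135, -0.019, 0.06) [327.7435  66.6431] (326, 57)
(0.135, -0.019, 0) [322.6349  35.6212] (322, 22)
(0, 0, 0.054) [276.3334 214.4599] (277, 203)
1.0 [375.4084 191.7224] [365.0484 151.5261]
1.1 [377.8792 199.4188] [367.3784 158.9325]
1.2 [379.141  207.0391] [368.6746 166.3193]
1.3 [379.2567 214.4948] [368.9799 173.599 ]
[0.4848 0.0733 1.3602] [[-5.8547 10.4959]
 [ 2.4982 -1.8196]
 [ 0.1614 -6.1082]
 [-2.1478  0.4137]
 [ 2.2968  3.3854]]
```

```bash
python3 - <<'E'
from h import *
from scipy.optimize import least_squares
np.set_printoptions(precision=4,suppress=True)
c=capture('wrist');t=capture('top')
P=[(-.115,.12,0),(.135,-.019,.06),(.135,-.019,0),(0,0,.054)]
px=[(178,237),(326,57),(322,22),(277,203)]
cr=np.array([(.175,-.12,0),(.175,.12,0),(-.115,-.12,0),(-.115,.12,0)])
pt=np.array([(223.75,170),(204.5,242.5),(299.5,195),(283.75,261)])
f=lambda p:np.concatenate([(proj(c,face(p)[1]+face(p)[0]@q)-w)/3 for q,w in zip(P,px)])
g=lambda p:np.concatenate([(proj(t,face(p)[1]+face(p)[0]@q)-w)/.6 for q,w in zip(cr,pt)])
for h in (f,lambda p:np.r_[f(p),g(p)]):
    r=least_squares(h,FP,loss='soft_l1'); print(r.x,(f(r.x)*3).reshape(-1,2),(g(r.x)*.6).reshape(-1,2)); 
    m,o=face(r.x)
    for a in (1.0,1.1,1.2): print(a,proj(c,o+m@[.088*np.cos(a),-.088*np.sin(a),.065]))
print(c['mtx'][0,0])
E
```

```text
[0.4834 0.0725 1.344 ] [[ 0.3522 -2.658 ]
 [ 0.4465 -3.5412]
 [-1.2401  2.6025]
 [ 0.5074  4.3718]] [[-2.6208 -0.9749]
 [-1.3509  0.1383]
 [-2.6168 -1.7226]
 [-1.7926 -0.779 ]]
1.0 [376.882  181.4823]
1.1 [379.514 189.376]
1.2 [380.9238 197.2142]
[0.4814 0.0678 1.3311] [[-1.3853 -0.1813]
 [-0.2993  6.2987]
 [-1.2841 10.8194]
 [-1.3515  9.6882]] [[-0.5145 -0.8439]
 [-0.1673  0.0508]
 [-0.9123 -0.7147]
 [-0.9362  0.0616]]
1.0 [374.6018 189.0473]
1.1 [377.1494 196.79  ]
1.2 [378.4845 204.4633]
314.7347486058839
```

Request:
carry_out --pt "40 0 -3" --pt "30 0 0" --pt "5 0 0" --pt "0 0 0" --yaw '[0,0,0,0]'

```text
t: 14.65
tool_pos: [0.477, 0.0497, 0.1379]
tcp_rot: [-0.463, -0.533, -0.464, 0.534]
contact_force: [0.5, -0.5, -0.3]
grip_width: 0.84
```

Request:
carry_out --pt "0 0 0" --pt "0 0 0" --pt "0 0 0" --pt "0 0 0" --pt "0 0 0" --pt "0 0 0" --pt "0 0 0" --yaw '[0,0,0,0,0,0,0]' --gripper 20

```text
t: 15.35
tool_pos: [0.4776, 0.0497, 0.1386]
tcp_rot: [-0.464, -0.534, -0.464, 0.534]
contact_force: [0.1, 0.1, 1.0]
grip_width: 0.309
```

Request:
carry_out --pt "0 0 0" --pt "0 0 0" --pt "0 0 0" --yaw '[0,0,0]'

```text
t: 15.65
tool_pos: [0.4776, 0.0497, 0.1386]
tcp_rot: [-0.464, -0.534, -0.464, 0.534]
contact_force: [0.6, -0.4, -0.2]
grip_width: 0.209
```

```bash
python3 - <<'E'
from h import *
np.set_printoptions(precision=4,suppress=True)
s=read_state(); print(s['t'],s['grip_width']*95.1,s['tool_pos'],s['contact_force'],s['joint_pos'],s['tau'])
w=capture('wrist'); save(w,'w6.png'); c=capture('scene'); save(c,'s6.png')
x,y=(int(v) for v in proj(c,s['tool_pos'])); print(x,y)
g=lambda i:(255*(i/255.)**.6).astype('uint8')
a=cv2.imread('pics/w6.png')[130:270,190:330]; b=cv2.imread('pics/s6.png')[y-60:y+40,x-50:x+50]
r=lambda i:cv2.resize(g(i),(400,400),interpolation=cv2.INTER_CUBIC)
cv2.imwrite('pics/cmp3.png',np.hstack([r(a),r(b)]))
print('tip in wrist',[proj(w,s['tool_pos']+rot(s)@[.008,d,0]) for d in (-.01,.01)],'in scene',proj(c,s['tool_pos']-.008*K)-(x-50,y-60))
E
```

```text
15.65 19.85190009633723 [0.4776 0.0497 0.1386] [ 0.6297 -0.4083 -0.2057] [-0.0082 -0.2305  2.0665  0.      1.3057  0.1324] [ -0.0003 -24.7521 -35.3472   0.0833   0.0253   0.    ]
291 208
tip in wrist [array([263.0825, 229.769 ]), array([291.6781, 229.7659])] in scene [50.4542 62.9166]
```

View pics/cmp3.png

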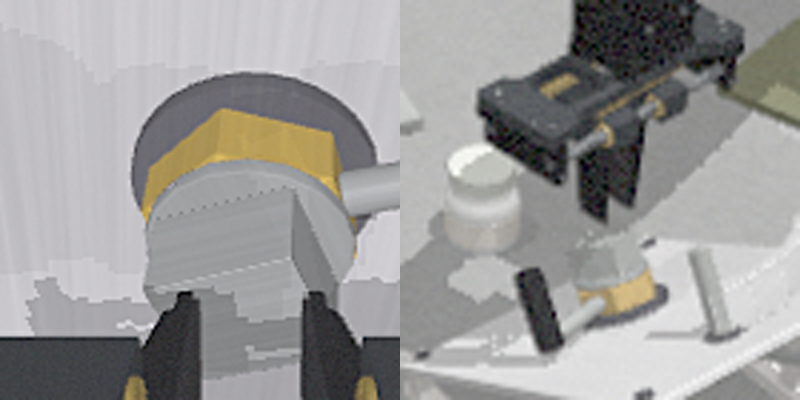

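In the scene half of that picture the fingertips are clearly above the head, at (291,202) px. The reported tool pose predicts (291,211). So the real tool is roughly 30 mm higher than I assumed, which would explain every missed contact. I'll quantify it.

```bash
python3 - <<'E'
from h import *
from scipy.optimize import least_squares
np.set_printoptions(precision=4,suppress=True)
c=capture('wrist'); sc=capture('scene'); s=read_state(); Rm=rot(s); T=s['tool_pos']
Tc=np.eye(4); Tc[:3,:3]=Rm.T; Tc[:3,3]=-Rm.T@T; C=Tc@c['pose']
F=[.4805,.066,1.33]; m,o=face(F)
def cam(t,R_,d): A=np.eye(4);A[:3,:3]=R_;A[:3,3]=np.array(t)+d; return {'mtx':c['mtx'],'pose':A@C}
Rdn=lambda yw:np.c_[-K,[np.cos(yw),np.sin(yw),0],np.cross(-K,[np.cos(yw),np.sin(yw),0])]
pin=[(.135,-.019,.06),(.135,-.019,0)]
kn=lambda a,h:(.088*np.cos(a),-.088*np.sin(a),h)
sets={'w1':([.4749,.047,.3833],Rdn(-.827),[(-.115,-.12,0),(-.115,.12,0),(.175,.12,0),pin[0],(0,0,.054)],[(357.5,170),(249.5,237),(121,116),(238.4,96),(279,178)]),
'w2':([.5734,.0936,.3081],Rdn(-.2388),[(-.105,-.11,0),(-.115,-.12,0)],[(290.75,261),(299.5,262.75)]),
'w5':([.4775,.0466,.2134],Rdn(FP[2]-np.pi/2+.1044),[(-.115,.12,0),pin[0],pin[1],(0,0,.054)],[(178,237),(326,57),(322,22),(277,203)])}
for n,(t,R_,P,px) in sets.items():
    f=lambda d:np.concatenate([proj(cam(t,R_,d),o+m@q)-w for q,w in zip(P,px)])
    r=least_squares(f,[0,0,0.],loss='soft_l1'); print(n,r.x,r.cost,f([0,0,0]).reshape(-1,2).mean(0))
# now: scene tip
for dz in (0,.02,.03,.04): print(dz,proj(sc,T-.008*K+dz*K))
for n,q in [('head',(0,0,.054)),('pin',pin[0]),('pinb',pin[1]),('k1.1',kn(1.1,.065)),('k1.1b',kn(1.1,.009))]: print(n,(proj(sc,o+m@q)-(241,148))*4+(400,0))
E
```

```text
w1 [-0.0014 -0.0039  0.0069] 7.445099153091039 [0.5998 2.3589]
w2 [-0.0031 -0.0485 -0.1007] 1.8874027644141014 [1.4209 1.5505]
w5 [-0.0029 -0.0073  0.0046] 11.468659191837663 [-2.1453  9.105 ]
0 [291.4449 210.9131]
0.02 [291.7082 205.1889]
0.03 [291.8417 202.287 ]
0.04 [291.9764 199.3583]
head [593.7461 231.8586]
pin [690.9579 242.225 ]
pinb [717.5639 330.2856]
k1.1 [530.8015 263.8862]
k1.1b [556.2816 342.7571]
```

Finger spacing in the wrist view puts the fingertips about 0.177 m from the camera, against 0.22 m expected. So they end roughly 30 mm short of where the reported TCP says, and the scene camera agrees at ~32 mm. I'll check it by touch: open, go 31 mm lower, and close on the head.

Request:
carry_out --pt "0 0 0" --pt "0 0 0" --pt "0 0 0" --pt "0 0 0" --pt "0 0 0" --pt "0 0 0" --pt "0 0 0" --pt "10 0 0" --pt "10 0 0" --pt "0 0 0" --yaw '[0,0,0,0,0,0,0,0,0,0]' --gripper 76

```text
t: 16.85
tool_pos: [0.4759, 0.0496, 0.116]
tcp_rot: [-0.463, -0.533, -0.465, 0.535]
contact_force: [-0.1, 0.5, -0.1]
grip_width: 0.798
```

Request:
carry_out --pt "6 0 0" --pt "5 0 0" --pt "0 0 0" --yaw '[0,0,0]'

```text
t: 17.15
tool_pos: [0.477, 0.0497, 0.1066]
tcp_rot: [-0.463, -0.533, -0.464, 0.534]
contact_force: [-1.2, 0.4, -0.9]
grip_width: 0.798
```

Request:
carry_out --pt "0 0 0" --pt "0 0 0" --pt "0 0 0" --pt "0 0 0" --pt "0 0 0" --pt "0 0 0" --yaw '[0,0,0,0,0,0]' --gripper 25

```text
t: 17.75
tool_pos: [0.4745, 0.05, 0.1074]
tcp_rot: [-0.462, -0.532, -0.466, 0.536]
contact_force: [-10.1, 1.3, 6.9]
grip_width: 0.426
```

Request:
carry_out --pt "0 0 0" --pt "0 0 0" --yaw '[0,0]'

```text
t: 17.95
tool_pos: [0.4745, 0.05, 0.1074]
tcp_rot: [-0.462, -0.532, -0.466, 0.536]
contact_force: [-9.6, -0.1, 6.6]
grip_width: 0.425
```

Contact on the head: the tool-tip offset is real (~30 mm). The jaws are a few mm off centre, so I'll ease the tool sideways.

Request:
carry_out --pt "0 -2 0" --pt "0 -1 0" --pt "0 0 0" --pt "0 0 0" --yaw '[0,0,0,0]' --gripper 20

```text
t: 18.35
tool_pos: [0.4745, 0.0503, 0.1077]
tcp_rot: [-0.463, -0.534, -0.464, 0.534]
contact_force: [-1.9, 1.2, 1.8]
grip_width: 0.422
```

```bash
python3 - <<'E'
from h import *
np.set_printoptions(precision=4,suppress=True)
s=read_state(); print(s['t'],s['grip_width']*95.1,s['contact_force'],s['torque'],s['tool_pos'],'yaw',np.degrees(np.arctan2(rot(s)[1,1],rot(s)[0,1])-(FP[2]-np.pi/2)))
w=capture('wrist'); save(w,'w7.png')
a=cv2.imread('pics/w7.png'); 
im=a.astype(int); d=(im.max(2)<45); 
# knob blob
n,l,st,ce=cv2.connectedComponentsWithStats(d[:240].astype('uint8'))
print([(st[i],ce[i].round(1)) for i in range(1,n) if st[i][4]>150])
m,o=face([.482,.069,1.333])
for k in (1.1,1.3,1.5,1.6): print(k,proj(w,o+m@[.088*np.cos(k),-.088*np.sin(k),.037]))
E
```

```text
18.35 40.159004494509965 [-1.8719  1.2152  1.789 ] [0.2492 0.7074 0.3449] [0.4745 0.0503 0.1077] yaw 6.039738621384696
[(array([ 408,  175,   59,   65, 1858], dtype=int32), array([432.7, 211. ]))]
1.1 [435.325  207.6119]
1.3 [433.8322 229.0233]
1.5 [426.4122 248.2936]
1.6 [420.907  256.9839]
```

The jaws are jammed on the head's corner and the spindle barely turned. Now that the tip offset is known, the lever push is the cleaner way; the earlier pushes passed over the knob.

```bash
sed -i 's/^FP=.*;  *M,O/FP=[.482,.069,1.333]; M,O/; s/^FP=\[[^]]*\]/FP=[.482,.069,1.333]/' h.py && python3 - <<'E'
from h import *
np.set_printoptions(precision=1,suppress=True)
s=read_state()
y=FP[2]-np.pi/2; print('yaw',-np.degrees(y-np.arctan2(rot(s)[1,1],rot(s)[0,1])))
y=np.array([np.cos(y),np.sin(y),0]); Rn=np.c_[-K,y,np.cross(-K,y)]
E=lambda x,h:O+M@[x,-.085,h]-.027*K+.010*U
a,b,c=s['tool_pos']+.07*K,E(.060,.040),E(.0124,.040)
print(Rn.T@(b-a)*1e3,Rn.T@(c-b)*1e3,b,c)
E
```

```text
yaw 5.581703469384558
[ 46.   87.9 -61.9] [23.8  0.  41.2] [0.6 0.1 0.1] [0.6 0.  0.1]
```

Request:
carry_out --pt "0 0 0" --pt "-35 0 0" --pt "-35 0 0" --pt "0 44 -31" --pt "0 44 -31" --pt "0 0 0" --pt "0 0 0" --pt "0 0 0" --pt "25 0 0" --pt "21 0 0" --yaw '[0,0,5.6,0,0,0,0,0,0,0]' --gripper 45

```text
t: 19.4
tool_pos: [0.5676, 0.0862, 0.1325]
tcp_rot: [0.438, 0.557, 0.436, -0.555]
contact_force: [-0.9, -0.7, -0.5]
grip_width: 0.474
```

Request:
carry_out --pt "0 0 0" --pt "0 0 0" --pt "0 0 0" --pt "2.4 0 4" --pt "2.4 0 4" --pt "2.4 0 4" --pt "2.4 0 4" --pt "2.4 0 4" --pt "2.4 0 4" --yaw '[0,0,0,0,0,0,0,0,0]' --gripper 0

```text
t: 20.3
tool_pos: [0.5631, 0.0634, 0.1181]
tcp_rot: [0.437, 0.557, 0.437, -0.555]
contact_force: [1.3, 2.2, 2.1]
grip_width: 0.008
```

Request:
carry_out --pt "2.4 0 4" --pt "2.4 0 4" --pt "2.4 0 4" --pt "2.4 0 4" --pt "0 0 0" --yaw '[0,0,0,0,0]'

```text
t: 20.8
tool_pos: [0.5573, 0.0472, 0.1067]
tcp_rot: [-0.437, -0.555, -0.437, 0.557]
contact_force: [-0.5, 0.3, 1.5]
grip_width: 0.006
```

```bash
cat > knob.py <<'E'
from h import *
np.set_printoptions(precision=4,suppress=True)
s=read_state(); print(s['t'],s['contact_force'],s['tool_pos'],'E face',M.T@(s['tool_pos']+.027*K-.01*U-O))
w=capture('wrist'); n0=f"w_{s['t']:.2f}.png"; save(w,n0)
a=cv2.imread('pics/'+n0)
d=(a.astype(int).max(2)<50)[:246]
n,l,st,ce=cv2.connectedComponentsWithStats(d.astype('uint8'))
print([st[i] for i in range(1,n) if st[i][4]>150])
for k in (1.1,1.3,1.5,1.7,2.5): print(k,proj(w,O+M@[.088*np.cos(k),-.088*np.sin(k),.065]),proj(w,O+M@[.088*np.cos(k),-.088*np.sin(k),.009]))
E
python3 knob.py
```

```text
20.8 [-0.5226  0.2952  1.5169] [0.5573 0.0472 0.1067] E face [ 0.0082 -0.0783  0.0411]
[array([172, 189,  43,  41, 164], dtype=int32), array([263, 224,  43,  22, 685], dtype=int32)]
1.1 [277.496  266.7489] [277.5631 189.0929]
1.3 [289.9999 285.3911] [287.5743 208.4514]
1.5 [294.6063 302.4176] [291.454 226.658]
1.7 [292.6466 317.413 ] [290.0142 243.127 ]
2.5 [241.9916 355.9417] [247.3603 287.434 ]
```

The knob base moved down in the picture to about a = 1.57, so the spindle is now roughly -0.1. Next I'll fetch the spanner.

Request:
carry_out --pt "0 0 -15" --pt "-45 0 0" --pt "-45 0 0" --pt "-25 0 0" --pt "0 0 0" --pt "0 35 33.8" --pt "0 35 33.8" --pt "0 35 33.8" --pt "0 35 33.8" --pt "0 35 33.8" --yaw '[0,8.4,8.4,8.4,8.2,0,0,0,0,0]' --gripper 65

```text
t: 21.85
tool_pos: [0.5573, -0.1818, 0.2224]
tcp_rot: [-0.259, -0.658, -0.259, 0.658]
contact_force: [1.5, 0.1, 0.6]
grip_width: 0.68
```

Request:
carry_out --pt "0 35 33.8" --pt "0 35 33.8" --pt "20 0 0" --pt "0 0 0" --yaw '[0,0,0,0]'

```text
t: 22.25
tool_pos: [0.554, -0.2779, 0.1989]
tcp_rot: [-0.256, -0.657, -0.26, 0.66]
contact_force: [-0.1, 0.4, 0.2]
grip_width: 0.68
```

```bash
python3 - <<'E'
from h import *
np.set_printoptions(precision=4,suppress=True)
s=read_state(); w=capture('wrist'); save(w,'w8.png'); T=s['tool_pos']
print(s['t'],T,'yaw',np.arctan2(rot(s)[1,1],rot(s)[0,1]),s['grip_width'])
d=np.array([.7325,.6808,0]); J=np.array([.4939,-.3357,.044])
print('goto',goto(J+.083*d))
for k in (-.024,.021,.165): print(k,proj(w,J+k*d))
print([(np.round(b['rect']),round(b['conf'],2)) for b in boxes_of('spanner','wrist')])
im=cv2.imread('pics/w8.png').astype(int); m=(im.min(2)>120)&(im.max(2)-im.min(2)<14)
g=cv2.cvtColor(im.astype('uint8'),cv2.COLOR_BGR2GRAY)
for r in (60,90,120,150,180): print(r,g[r,230:330:4])
E
```

```text
22.25 [ 0.554  -0.2779  0.1989] yaw -0.8231572112629165 0.6803076622217065
goto [156.2848   2.1804   1.1133]
-0.024 [279.5109 274.3914]
0.021 [279.5281 240.0986]
0.165 [279.5908 115.1996]
[(array([381., 220.,  66.,  48.]), 0.7), (array([257., 109.,  55., 159.]), 0.66)]
60 [153 155 158 149 153 153 155 151 154 155 152 152 151 149 159 155 155 151
 147 153 149 155 151 149 154]
90 [149 145 154 154 155 152 144 149 149 148 148 154 157 153 151 155 150 159
 151 155 144 158 157 147 156]
120 [156 155 149 151 152 151 155 149 160 142 144 191 203 203 195 195  79 101
 157 156 152 149 148 149 148]
150 [146 145 149 152 147 148 146 148 135  62  61 188 202 195 191 192  26  60
  59  58  55  57  56 174 153]
180 [146 138 138 139 139 141 157 144 145  59  56 181 194 188 185 185  31  42
  53  52  51  53  85 144 155]
```

Request:
carry_out --pt "45 3 1" --pt "45 0 0" --pt "45 0 0" --pt "40 0 0" --pt "15 0 0" --pt "10 0 0" --pt "0 0 0" --yaw '[0,0,0,0,0,0,0]'

```text
t: 23.05
tool_pos: [0.5575, -0.2806, 0.0031]
tcp_rot: [0.259, 0.658, 0.259, -0.658]
contact_force: [0.1, 0.3, 0.8]
grip_width: 0.679
```

Request:
carry_out --pt "0 0 0" --pt "0 0 0" --pt "0 0 0" --pt "0 0 0" --pt "0 0 0" --pt "0 0 0" --pt "0 0 0" --yaw '[0,0,0,0,0,0,0]' --gripper 0

```text
t: 23.75
tool_pos: [0.5571, -0.2812, 0.0029]
tcp_rot: [0.259, 0.658, 0.259, -0.658]
contact_force: [1.1, -0.3, 0.0]
grip_width: 0.246
```

Request:
carry_out --pt "-10 0 0" --pt "-30 0 0" --pt "-45 0 0" --pt "-45 0 0" --pt "-45 0 0" --pt "-45 0 0" --pt "-15 0 0" --pt "0 0 0" --yaw '[0,0,0,-8,-8,-8,-8,-6.6]'

```text
t: 24.55
tool_pos: [0.558, -0.2816, 0.2423]
tcp_rot: [0.465, 0.535, 0.461, -0.534]
contact_force: [0.3, 0.0, -4.2]
grip_width: 0.245
```

```bash
sed -i 's/^FP=\[[^]]*\]/FP=[.4805,.066,1.331]/' h.py && cat >> h.py <<'E'
def H(x,y,out): return O+M@[x,y,out]-.035*K
E
python3 - <<'E'
from h import *
np.set_printoptions(precision=1,suppress=True)
s=read_state(); print(s['t'],s['tool_pos']*1000,s['grip_width'],s['contact_force'],'yaw',np.arctan2(rot(s)[1,1],rot(s)[0,1])-FP[2]+np.pi/2)
a=H(.065,.065,.036); b=a+.06*K; Rm=rot(s)
c=H(.065,.065,.075); d=H(.0861,.0067,.075); e=H(.0861,.0067,.036)
print('to above',goto(b),'press',Rm.T@(a-b)*1e3,'lift',Rm.T@(c-a)*1e3,'over',Rm.T@(d-c)*1e3,'in',Rm.T@(e-d)*1e3)
E
```

```text
24.55 [ 558.  -281.6  242.3] 0.24477955094041998 [ 0.3  0.  -4.2] yaw 0.09739411090132055
to above [  57.7 -187.4 -377.6] press [60.  -0.4 -0.1] lift [-33.7  -1.7  19.5] over [-10.2  59.9 -12.5] in [ 33.7   1.7 -19.5]
```

Request:
carry_out --pt "0 -20.8 -42" --pt "0 -20.8 -42" --pt "0 -20.8 -42" --pt "0 -20.8 -42" --pt "0 -20.8 -42" --pt "0 -20.8 -42" --pt "0 -20.8 -42" --pt "0 -20.8 -42" --pt "0 -20.8 -42" --pt "0 0 0" --yaw '[0,0,0,0,0,0,0,0,0,0]'

```text
t: 25.55
tool_pos: [0.4245, 0.1249, 0.237]
tcp_rot: [-0.463, -0.534, -0.465, 0.534]
contact_force: [0.1, -0.6, -4.3]
grip_width: 0.249
```

Request:
carry_out --pt "25 0 0" --pt "25 0 0" --pt "10 0 0" --pt "10 0 0" --pt "8 0 0" --pt "0 0 0" --yaw '[0,0,0,0,0,0]'

```text
t: 26.15
tool_pos: [0.4268, 0.1201, 0.1588]
tcp_rot: [-0.461, -0.535, -0.462, 0.536]
contact_force: [0.1, 0.2, -4.5]
grip_width: 0.246
```

Request:
carry_out --pt "8 0 0" --pt "8 0 0" --pt "8 0 0" --pt "8 0 0" --pt "0 0 0" --yaw '[0,0,0,0,0]'

```text
t: 26.65
tool_pos: [0.4265, 0.1203, 0.1262]
tcp_rot: [-0.461, -0.535, -0.462, 0.536]
contact_force: [1.1, -1.2, -3.0]
grip_width: 0.25
```

Request:
carry_out --pt "4 0 0" --pt "0 0 0" --yaw '[0,0]'

```text
t: 26.85
tool_pos: [0.4271, 0.1205, 0.1232]
tcp_rot: [-0.462, -0.535, -0.462, 0.536]
contact_force: [-0.9, -0.4, -2.1]
grip_width: 0.25
```

Request:
carry_out --pt "-17 -1 10" --pt "-17 -1 10" --pt "-5 30 -6" --pt "-5 30 -6" --pt "0 0 0" --pt "0 0 0" --yaw '[0,0,0,0,0,0]'

```text
t: 27.45
tool_pos: [0.4828, 0.1039, 0.1666]
tcp_rot: [-0.461, -0.535, -0.462, 0.536]
contact_force: [0.8, -0.2, -4.0]
grip_width: 0.25
```

```bash
python3 - <<'E'
from h import *
np.set_printoptions(precision=1,suppress=True)
s=read_state(); print(s['t'],s['tool_pos']*1000,s['grip_width'],s['contact_force'],s['torque'],'rem',goto(H(.0861,.0067,.075)),goto(H(.0861,.0067,.036)))
w=capture('wrist'); c=capture('scene'); t=capture('top'); save(w,'w9.png'); save(c,'s9.png'); save(t,'t9.png')
a=w['image'][0:270,120:400,::-1]; b=c['image'][150:270,230:380,::-1]; e=t['image'][160:270,200:310,::-1]
g=lambda i:(255*(i/255.)**.7).astype('uint8')
r=lambda i,z:cv2.resize(g(i),z,interpolation=cv2.INTER_CUBIC)
cv2.imwrite('pics/v9.png',np.vstack([r(b,(800,600))[:,:]])[:340] if 0 else np.hstack([r(a,(370,357)),r(b,(430,344))[:344].__class__(r(b,(430,357)).shape,'uint8') if 0 else r(b,(430,357))]))
E
```

```text
27.45 [482.8 103.9 166.6] 0.2502199781892231 [ 0.8 -0.2 -4. ] [-0.   0.1 -0. ] rem [-0.4 -0.   0.3] [ 33.3   1.9 -19.1]
```

View pics/v9.png

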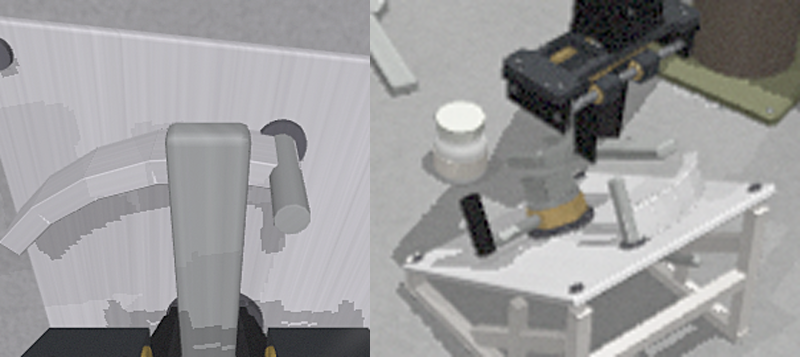

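```bash
python3 - <<'E'
from h import *
np.set_printoptions(precision=1,suppress=True)
s=read_state(); w=capture('wrist'); c=capture('scene'); Rm=rot(s); T=s['tool_pos']
sx=280/370
def pt(u,v,wd):
    uv=(120+u*sx,v*270/357); z=.024*w['mtx'][0,0]/(wd*sx); 
    p=np.linalg.inv(w['mtx'])@[uv[0],uv[1],1]*z; return Rm.T@((w['pose']@[*p,1])[:3]-T)*1e3
e=pt(207,127,83); g=pt(211,300,65); m=pt(209,215,74); print(e,m,g)
for A in (m,g): print('pitch',np.degrees(np.arctan2(-(e-A)[0],-(e-A)[2])))
hd=-Rm[:,2]; hp=T+.035*K
for p in (0,15,30,45):
    d=np.cos(np.radians(p))*hd+np.sin(np.radians(p))*K
    f=lambda k:(proj(c,hp+k*d)-(230,150))*(430/150,357/120)+(370,0)
    print(p,'end',f(.082),'prong',f(-.107),'grip',f(0),'wrist end',(proj(w,hp+.082*d)-(120,0))/(sx,270/357))
E
```

```text
[-74.3  -0.3 -81.2] [-66.    0.3 -54.9] [-55.    1.1 -22.5]
pitch 17.68767846180608
pitch 18.23259663522208
0 end [662.9 188.8] prong [512.   92.4] grip [594.3 145. ] wrist end [207.8 134.6]
15 end [662.6 167.5] prong [514.  118.5] grip [594.3 145. ] wrist end [207.7 138.5]
30 end [657.4 144.3] prong [521.2 145.9] grip [594.3 145. ] wrist end [207.6 163.5]
45 end [647.6 120.9] prong [532.9 172.9] grip [594.3 145. ] wrist end [207.4 214.9]
```

Scene half: spanner pitched about 30°, parallel to the plate, jaw above the head at about (550,165) and handle left of the pin. The wrist half gives a rougher ~18°. I'll lower it along the plate's normal and watch the force.

Request:
carry_out --pt "6 0.3 -3.5" --pt "6 0.3 -3.5" --pt "4 0.3 -2.3" --pt "3 0.2 -1.7" --pt "0 0 0" --yaw '[0,0,0,0,0]'

```text
t: 28.2
tool_pos: [0.4857, 0.1149, 0.1477]
tcp_rot: [-0.462, -0.535, -0.462, 0.536]
contact_force: [0.2, -0.9, -4.5]
grip_width: 0.252
```

Request:
carry_out --pt "3 0.2 -1.7" --pt "3 0.2 -1.7" --pt "0 0 0" --yaw '[0,0,0]'

```text
t: 28.5
tool_pos: [0.4868, 0.1182, 0.1421]
tcp_rot: [-0.462, -0.535, -0.462, 0.536]
contact_force: [-0.6, -0.0, -3.8]
grip_width: 0.251
```

Request:
carry_out --pt "3 0.2 -1.7" --pt "3 0.2 -1.7" --pt "2 0 -1.2" --pt "0 0 0" --yaw '[0,0,0,0]'

```text
t: 28.9
tool_pos: [0.4878, 0.1226, 0.134]
tcp_rot: [-0.462, -0.535, -0.462, 0.536]
contact_force: [0.3, -0.3, -4.3]
grip_width: 0.25
```

```bash
cat > chk.py <<'E'
from h import *
np.set_printoptions(precision=2,suppress=True)
s=read_state(); print(s['t'],s['grip_width']*95.1,s['contact_force'],s['torque'],'H face',(M.T@(s['tool_pos']+.035*K-O))*1e3)
c=capture('scene'); n=f"s_{s['t']:.2f}.png"; save(c,n)
print([(np.round(b['rect'],1),round(b['conf'],2)) for b in boxes_of('spanner','scene')])
for nm,q in [('end',(.165,.0,.042)),('jaw',(0,0,.042)),('prong',(-.024,0,.042))]: print(nm,proj(c,O+M@q))
E
python3 chk.py
```

```text
28.9 23.80806006602708 [ 0.28 -0.29 -4.28] [-0.07  0.09 -0.07] H face [86.67  6.39 36.62]
[(array([ 94. , 190.2,  57.1,  16.9]), 0.97), (array([279.8, 212.5,  61.9,   7.6]), 0.81), (array([207.4, 142.2,  40.4,  35.4]), 0.57)]
end [328.98 212.86]
jaw [290.7  210.01]
prong [285.77 209.64]
```

Request:
carry_out --pt "3 0.1 -1.7" --pt "2 0 -1.2" --pt "0 0 0" --yaw '[0,0,0]'

```text
t: 29.3
tool_pos: [0.4886, 0.1236, 0.133]
tcp_rot: [-0.463, -0.534, -0.461, 0.537]
contact_force: [-10.7, -7.2, 11.5]
grip_width: 0.253
```

Request:
carry_out --pt "2 0 -1.2" --pt "2 0 -1.2" --pt "0 0 0" --yaw '[0,0,0]'

```text
t: 29.6
tool_pos: [0.4886, 0.1246, 0.1322]
tcp_rot: [-0.463, -0.533, -0.46, 0.538]
contact_force: [-19.2, -13.0, 26.3]
grip_width: 0.248
```

Request:
carry_out --pt "-3 -1 1.7" --pt "0 -1 0" --pt "0 0 0" --yaw '[0,0,0]'

```text
t: 29.9
tool_pos: [0.4888, 0.1247, 0.1323]
tcp_rot: [0.464, 0.536, 0.46, -0.535]
contact_force: [-2.8, -7.5, 8.7]
grip_width: 0.252
```

Request:
carry_out --pt "0 0 0" --pt "0 0 0" --pt "0 0 0" --pt "0 0 0" --yaw '[0,0,0,0]' --gripper 40

```text
t: 30.3
tool_pos: [0.4867, 0.1266, 0.1285]
tcp_rot: [0.462, 0.535, 0.462, -0.535]
contact_force: [0.9, -0.6, 0.2]
grip_width: 0.415
```

```bash
python3 chk.py; python3 - <<'E'
from h import *
np.set_printoptions(precision=1,suppress=True)
w=capture('wrist'); save(w,'w10.png'); print([(np.round(b['rect'],1),round(b['conf'],2)) for b in boxes_of('spanner','wrist')])
for y in (-.012,.012): print([proj(w,O+M@R.from_euler('z',f).apply([.165,y,.042])) for f in (0,.05,.1)])
print('pin',proj(w,O+M@[.135,-.019,.06]),proj(w,O+M@[.135,-.026,.06]))
g=cv2.cvtColor(cv2.imread('pics/w10.png'),cv2.COLOR_BGR2GRAY)
for r in (90,110,130,150,170,190): print(r,g[r,200:380:5])
E
```

```text
30.3 39.48099398963378 [ 0.85 -0.62  0.18] [-0.12  0.1   0.02] H face [86.97  8.37 29.99]
[(array([ 91.2, 186.4,  59.7,  21.4]), 0.83), (array([278.4, 211.5,  59. ,   7.7]), 0.65), (array([205.2, 139.8,  44. ,  39.1]), 0.62)]
end [328.98 212.86]
jaw [290.7  210.01]
prong [285.77 209.64]
[(array([233.6, 131.7,  91.4, 204.4]), 0.81)]
[array([348.1, 155.7]), array([326.1, 152.7]), array([303.6, 150.7])]
[array([283.2, 149.6]), array([260.7, 149.3]), array([238.4, 150. ])]
pin [352.9 246.8] [370.5 248.3]
90 [173 166 166 171 166 167 168 167 167 169 165 171 164 167 170 170 166 163
 165 167 167 166 167 166 168 169 167 168 167 166 162 166 169 172 164 169]
110 [161 168 170 170 167 167 168 167 166 170 164 170 165 166 169 169 166 161
 168 164 164 165 168 167 169 167 168 168 165 163 167 169 173 167 170 167]
130 [160 169 169 168 169 166 168 155 153 157 154 157 153 155 159 154 151 164
 164 165 169 167 164 171 168 169 170 172 107  73 152 172 170 169 166 170]
150 [143 148 146 146 146 145 152 152 151 153 120 142 141 143 142 148 150 144
 140 145 150 122 156 148 149 148 149 150 108 112 109 124  63  73 168 167]
170 [147 143 142 144 149 148 147 142 145 144 109 126 124 124 124 127 128 125
 122 123 127 109 148 151 151 149 148 149 123 109 114 108 145 169 153 170]
190 [155 156 156 153 152 156 157 165 164 166 118 120 125 126 123 126 129 124
 122 125 122  83 155 149 152 153 155  79  97 107 112 112 105 166 161 171]
```

```bash
python3 - <<'E'
from h import *
np.set_printoptions(precision=1,suppress=True)
w=capture('wrist'); g=cv2.GaussianBlur(cv2.cvtColor(cv2.imread('pics/w10.png'),cv2.COLOR_BGR2GRAY),(1,5),0).astype(int)
for r in range(136,250,8): print(r,''.join(f'{v:4d}' for v in g[r,240:316:2]))
for nm,(j,p) in {'A':(.042,0),'B':(.066,-.024/.117)}.items():
  for x in (.165,.15,.135,.12,.105):
    o=j+p*x; f=.085; L=[proj(w,O+M@R.from_euler('z',f).apply([x,y,o])) for y in (-.012,.012)]; print(nm,x,L[0],L[0][0]-L[1][0])
E
```

```text
136  149 155 155 153 157 108  99 111 112 113 114 114 116 116 114 113 110 109 107 106 107 107 109 109 108 107 103 103 103 103 102 101  95 133 158 157 171 170
144  145 146 146 147  84 117 133 142 141 142 141 139 140 140 140 141 143 143 142 140 138 134 132 130 131 131 132 134 135 132 130 122 108 104  79 152 149 149
152  146 145 146 146  98 112 122 132 131 131 131 131 131 131 131 133 132 133 136 137 136 134 133 131 130 129 131 132 134 136 138 129 119 112  82 154 151 152
160  147 147 146 149  76 110 118 127 128 125 126 126 125 124 124 126 126 126 127 129 129 126 126 123 121 120 120 122 124 126 128 121 115 105 115 153 152 153
168  151 151 146 148 121 109 115 124 127 126 124 126 125 124 125 124 127 126 127 129 127 127 126 124 121 121 121 123 124 128 127 120 114  89 160 150 150 150
176  166 166 167 154 157  94 112 122 127 126 124 126 126 125 125 125 126 126 127 130 130 127 126 123 121 120 121 124 125 127 126 118 111  77 176 165 166 165
184  166 166 167 166 158  82 111 118 126 127 125 126 126 124 125 124 125 125 127 130 130 127 125 123 121 121 122 123 125 127 123 116 109 103 168 165 165 165
1
[... 951 characters left out ...]
40 116 115 115 117 114 111 106 110 119 120 118 119 117 117 117 117 118 122 121 119 117 116 113 114 116 117 117 110  99 103 154 156 144 115  91  22
248   21  31 120 115 115 117 116 114  78  99 107 110 107 108  94  94 101 127 117 121 120 117 116 115 102 106 106 107  91  88  79 116 113 115 114 115  80  19
A 0.165 [310.3 151. ] 65.28675313184692
A 0.15 [307.7 182.7] 59.86539994383773
A 0.135 [305.6 209.4] 55.27539062708726
A 0.12 [303.7 232.3] 51.33911617513277
A 0.105 [302.1 252.2] 47.92619729528084
B 0.165 [309.6 136.6] 61.54549393172445
B 0.15 [307.4 172.2] 57.65592956266573
B 0.135 [305.4 203.5] 54.228773583746516
B 0.12 [303.7 231.4] 51.18619219138267
B 0.105 [302.2 256.2] 48.46689193612923
```

Numbers indicate the spanner is down. The grip point made contact at 35 mm out of the plate (fitted value 36), the jaw passed the head without force, and it stayed put on release. Now I push the handle clockwise with the open fingers until the pin stops it.

Request:
carry_out --pt "0 4 0" --pt "0 3 0" --pt "0 2 0" --pt "0 2 0" --pt "0 0 0" --yaw '[0,0,0,0,0]'

```text
t: 31.05
tool_pos: [0.4971, 0.1252, 0.1287]
tcp_rot: [-0.461, -0.535, -0.462, 0.536]
contact_force: [-4.6, 1.5, 2.8]
grip_width: 0.419
```

Request:
carry_out --pt "0 2 0" --pt "0 2 0" --pt "0 0 0" --yaw '[0,0,0]'

```text
t: 31.35
tool_pos: [0.5012, 0.1248, 0.1288]
tcp_rot: [-0.461, -0.535, -0.462, 0.536]
contact_force: [-4.3, 2.0, 2.5]
grip_width: 0.417
```

Request:
carry_out --pt "0 1.5 0" --pt "0 1.5 0" --pt "0 0 0" --yaw '[0,0,0]'

```text
t: 31.65
tool_pos: [0.5027, 0.1246, 0.1287]
tcp_rot: [-0.46, -0.535, -0.463, 0.536]
contact_force: [-9.0, 2.4, 5.5]
grip_width: 0.426
```

Request:
carry_out --pt "0 1.5 0" --pt "0 0 0" --yaw '[0,0]'

```text
t: 31.85
tool_pos: [0.5028, 0.1245, 0.1286]
tcp_rot: [-0.459, -0.534, -0.464, 0.537]
contact_force: [-13.6, 3.6, 9.6]
grip_width: 0.422
```

```bash
python3 chk.py; python3 - <<'E'
from h import *
np.set_printoptions(precision=1,suppress=True)
w=capture('wrist'); save(w,'w11.png'); g=cv2.cvtColor(cv2.imread('pics/w11.png'),cv2.COLOR_BGR2GRAY).astype(int)
for r in (144,160,176,192,208): print(r,''.join(f'{v:4d}' for v in g[r,220:350:3]))
for f in (0,.03,.06): print(f,[proj(w,O+M@R.from_euler('z',f).apply([x,y,.042])) for x in (.165,.135) for y in (-.012,.012)])
E
```

```text
31.85 40.17644569527911 [-13.64   3.61   9.6 ] [ 0.61  2.66 -0.16] H face [88.63 -7.73 29.21]
[(array([ 92.4, 187.8,  57.9,  17.9]), 0.98), (array([279.1, 210.6,  53.8,   7.1]), 0.79), (array([206.3, 140.9,  40.2,  39.7]), 0.77)]
end [328.98 212.86]
jaw [290.7  210.01]
prong [285.77 209.64]
144  150 151 151 150 144 143 143 144 123 143 150 148 144 141 139 137 138 136 129 124 118 117 116 117 117 112 107  99  60  88 105 100  61  63  63  64  63  46 167 165 167 171 163 168
160  150 149 150 150 151 151 146 122 112 122 126 124 125 124 124 125 125 127 127 124 122 119 121 123 125 125 114  84  99 107 110 112 109 105 160  63  62  73 168 170 168 165 168 170
176  155 154 156 167 166 165 154 129 112 124 127 124 125 123 124 126 127 128 128 124 120 119 121 125 127 116  99 159  97 107 111 110 109 106 100 117 155 156 160 154 155 157 159 161
192  109 113 113 110 109 111 113  98 107 125 126 126 124 125 126 125 127 129 126 122 120 121 123 127 118 108  87  96 104 108 111 112 111 106 101  83 157 158 154 156 161 161 157 159
208  153 157 159 155 149 160 158 131 107 117 118 118 116 117 118 126 128 118 114 111 112 114 117 113 101 103  89  98 103 107 107 108 107 102  98  88 124 155 159 161 159 160 163 158
0 [array([302. , 156.7]), array([237. , 150.6]), array([293. , 213.5]), array([238. , 208.5])]
0.03 [array([288.7, 154.8]), array([223.7, 150.3]), array([283.8, 212.2]), array([228.7, 208.3])]
0.06 [array([275.3, 153.2]), array([210.4, 150.4]), array([274.5, 211. ]), array([219.6, 208.3])]
```

The handle now touches the pin: the force climbs at standstill, and in the picture the handle edge meets the pin edge. I'll back off, rise clear and plan the lever arc.

Request:
carry_out --pt "0 -4 0" --pt "0 -4 2" --pt "-20 0 4" --pt "-25 0 4" --pt "-40 0 4" --pt "-30 0 0" --yaw '[0,0,0,0,5.6,0]'

```text
t: 32.6
tool_pos: [0.4968, 0.11, 0.2457]
tcp_rot: [0.435, 0.559, 0.434, -0.557]
contact_force: [-0.3, -1.1, -0.5]
grip_width: 0.423
```

```bash
cat > arc.py <<'E'
from h import *
np.set_printoptions(precision=1,suppress=True)
s=read_state(); Rm=rot(s); print(s['t'],s['tool_pos']*1e3,s['grip_width'],'yaw',np.degrees(np.arctan2(Rm[1,1],Rm[0,1])-FP[2]+np.pi/2))
def P(a,c=.023,out=.045):
    k=.088*np.array([np.cos(a),-np.sin(a)]); t=np.array([-np.sin(a),-np.cos(a)]); q=k-c*t
    return O+M@[q[0],q[1],out]-.027*K
A=np.arange(1.4,2.71,.1); W=[P(a) for a in A]
print('above',goto(W[0]+.07*K))
for a,p,q in zip(A,W,W[1:]): print(round(a+.1,2),Rm.T@(q-p)*1e3)
E
python3 arc.py; python3 chk.py
```

```text
32.6 [496.8 110.  245.7] 0.4226176797986672 yaw -0.4479515754315632
above [51.1 77.6 35.9]
1.5 [4.2 3.4 7.3]
1.6 [4.4 2.5 7.6]
1.7 [4.5 1.6 7.7]
1.8 [4.5 0.7 7.8]
1.9 [ 4.5 -0.2  7.9]
2.0 [ 4.5 -1.1  7.8]
2.1 [ 4.4 -2.   7.7]
2.2 [ 4.3 -2.8  7.5]
2.3 [ 4.1 -3.7  7.2]
2.4 [ 3.9 -4.5  6.9]
2.5 [ 3.7 -5.3  6.4]
2.6 [ 3.4 -6.   5.9]
2.7 [ 3.1 -6.6  5.4]
32.6 40.19094134885325 [-0.32 -1.05 -0.48] [-0.08  0.07 -0.05] H face [133.72  -5.36 138.35]
[(array([ 90.8, 187.4,  60.1,  20.6]), 0.72), (array([276.2, 209.2,  56. ,  11.7]), 0.69), (array([207.5, 140.7,  39.2,  38.4]), 0.66)]
end [328.98 212.86]
jaw [290.7  210.01]
prong [285.77 209.64]
```

Request:
carry_out --pt "0 39 18" --pt "0 38.6 18" --pt "40 0 0" --pt "11 0 0" --pt "0 0 0" --pt "0 0 0" --pt "30 0 0" --pt "25 0 0" --pt "15 0 0" --pt "0 0 0" --yaw '[0,0,0,0,0,0,0,0,0,0]' --gripper 0

```text
t: 33.7
tool_pos: [0.5614, 0.0574, 0.1213]
tcp_rot: [-0.435, -0.557, -0.436, 0.558]
contact_force: [-1.1, 1.0, -1.2]
grip_width: 0.002
```

Request:
carry_out --pt "4.2 3.4 7.3" --pt "4.4 2.5 7.6" --pt "4.5 1.6 7.7" --pt "4.5 0.7 7.8" --yaw '[0,0,0,0]'

```text
t: 34.1
tool_pos: [0.5638, 0.0255, 0.1062]
tcp_rot: [0.435, 0.558, 0.435, -0.557]
contact_force: [-2.8, 6.2, 6.3]
grip_width: 0.002
```

Request:
carry_out --pt "4.5 -0.2 7.9" --pt "4.5 -1.1 7.8" --pt "4.4 -2 7.7" --pt "4.3 -2.8 7.5" --yaw '[0,0,0,0]'

```text
t: 34.5
tool_pos: [0.5521, -0.0024, 0.0889]
tcp_rot: [0.436, 0.56, 0.434, -0.555]
contact_force: [2.8, 5.2, 3.4]
grip_width: 0.002
```

```bash
python3 chk.py; python3 knob.py
```

```text
34.5 0.14430695881999675 [2.84 5.25 3.35] [ 1.01 -0.57  0.  ] H face [-27.87 -85.79  50.6 ]
[(array([278.8, 207.1,  55.5,  14.4]), 0.85), (array([ 92.5, 188.1,  55.7,  17.8]), 0.75), (array([207. , 140.5,  40.6,  42.1]), 0.57)]
end [328.98 212.86]
jaw [290.7  210.01]
prong [285.77 209.64]
34.6 [5.139  1.3197 0.1181] [ 0.5517 -0.0038  0.0883] E face [-0.042  -0.0857  0.0489]
[array([127, 101,  67,  81, 538], dtype=int32), array([243, 210,  34,  36, 944], dtype=int32), array([460, 214,  20,  32, 262], dtype=int32)]
1.1 [258.6346 172.3636] [262.4202 104.1943]
1.3 [275.6308 203.3778] [275.1911 132.5182]
1.5 [282.434  230.8458] [280.5381 158.6635]
1.7 [281.0976 254.405 ] [279.5939 181.9234]
2.5 [225.2893 312.6607] [233.4821 242.9273]
```

Pushing at about 8 N, as expected for the locknut, with the knob near 2.2 rad. I'll continue to the stop.

Request:
carry_out --pt "4.1 -3.7 7.2" --pt "3.9 -4.5 6.9" --pt "3.7 -5.3 6.4" --yaw '[0,0,0]'

```text
t: 34.95
tool_pos: [0.5344, -0.0196, 0.0775]
tcp_rot: [0.436, 0.559, 0.434, -0.555]
contact_force: [3.9, 4.3, 5.4]
grip_width: 0.007
```

Request:
carry_out --pt "1.7 -3 2.9" --pt "1.7 -3 2.9" --pt "0 0 0" --yaw '[0,0,0]'

```text
t: 35.25
tool_pos: [0.5267, -0.0242, 0.0742]
tcp_rot: [0.436, 0.559, 0.434, -0.556]
contact_force: [4.9, 2.5, 4.6]
grip_width: 0.009
```

```bash
python3 chk.py; python3 knob.py
```

```text
35.25 0.8653850845421104 [4.88 2.46 4.57] [ 0.16 -0.59  0.02] H face [-58.79 -66.35  51.46]
[(array([280. , 209.7,  53.8,  10.4]), 0.82), (array([ 95.2, 186.8,  52.9,  20.8]), 0.77), (array([205.9, 139.5,  40.6,  41.1]), 0.66)]
end [328.98 212.86]
jaw [290.7  210.01]
prong [285.77 209.64]
35.35 [4.3682 1.6745 5.3053] [ 0.5268 -0.0242  0.0742] E face [-0.0714 -0.0664  0.0495]
[array([495, 190,  27,  56, 762], dtype=int32), array([ 238,  202,   39,   44, 1200], dtype=int32)]
1.1 [315.9046  97.4312] [303.9101  40.8397]
1.3 [330.0393 141.759 ] [315.2142  77.7288]
1.5 [332.583 179.728] [318.2335 111.1421]
1.7 [326.4888 211.3725] [314.5303 140.3668]
2.5 [253.7242 286.1416] [257.4679 214.8277]
```

Request:
carry_out --pt "1.5 -3.4 2.6" --pt "0 0 0" --yaw '[0,0]'

```text
t: 35.6
tool_pos: [0.5229, -0.0258, 0.0726]
tcp_rot: [0.436, 0.559, 0.434, -0.556]
contact_force: [4.9, 2.2, 5.5]
grip_width: 0.003
```

Request:
carry_out --pt "1.4 -3.5 2.4" --pt "0 0 0" --yaw '[0,0]'

```text
t: 35.8
tool_pos: [0.5195, -0.0273, 0.0712]
tcp_rot: [0.437, 0.559, 0.433, -0.556]
contact_force: [7.3, 1.6, 3.5]
grip_width: 0.006
```

Request:
carry_out --pt "1.3 -3.6 2.3" --pt "0 0 0" --yaw '[0,0]'

```text
t: 36.0
tool_pos: [0.518, -0.0284, 0.0712]
tcp_rot: [0.438, 0.561, 0.432, -0.554]
contact_force: [12.2, 3.0, 4.0]
grip_width: -0.0
```

Request:
carry_out --pt "1.2 -3.6 2.1" --pt "0 0 0" --yaw '[0,0]'

```text
t: 36.2
tool_pos: [0.5167, -0.03, 0.0716]
tcp_rot: [0.44, 0.563, 0.43, -0.552]
contact_force: [16.6, 1.5, 4.4]
grip_width: 0.003
```

Request:
carry_out --pt "0.6 -2 1.2" --pt "0 0 0" --pt "0 0 0" --yaw '[0,0,0]'

```text
t: 36.5
tool_pos: [0.5161, -0.0308, 0.0718]
tcp_rot: [0.44, 0.564, 0.429, -0.551]
contact_force: [19.8, 2.4, 4.2]
grip_width: 0.002
```

```bash
python3 chk.py; python3 knob.py
```

```text
36.5 0.2265084013811714 [19.84  2.41  4.18] [ 0.31 -3.48  0.07] H face [-67.71 -57.62  53.91]
[(array([ 93.4, 188.8,  55.9,  16.3]), 0.92), (array([279.5, 208.6,  55.2,  12.9]), 0.52)]
end [328.98 212.86]
jaw [290.7  210.01]
prong [285.77 209.64]
36.6 [20.6508  3.3541  3.9399] [ 0.5162 -0.0308  0.0718] E face [-0.0804 -0.0576  0.052 ]
[array([ 504,  179,   28,   67, 1088], dtype=int32), array([ 237,  195,   56,   51, 1567], dtype=int32)]
1.1 [351.4586  64.5045] [326.6031  16.522 ]
1.3 [361.8329 114.0263] [336.0978  56.3237]
1.5 [360.8384 156.0835] [337.3053  92.1866]
1.7 [351.6107 190.9369] [331.9039 123.4412]
2.5 [270.313  273.0689] [269.7267 202.9047]
```

Hard stop reached: 20 N at the knob, more than twice the running force, and the knob at ≈2.55 rad. I'll withdraw clear and check.

Request:
carry_out --pt "0 6 -3" --pt "-10 6 0" --pt "-45 0 0" --pt "-45 0 0" --pt "-45 0 0" --pt "-45 10 10" --pt "0 45 10" --pt "0 45 10" --pt "0 45 10" --pt "0 45 10" --yaw '[0,0,0,0,0,0,0,0,0,0]'

```text
t: 37.65
tool_pos: [0.6909, -0.126, 0.2549]
tcp_rot: [-0.434, -0.556, -0.436, 0.559]
contact_force: [0.5, 0.2, 0.7]
grip_width: 0.005
```

```bash
python3 - <<'E'
from h import *
np.set_printoptions(precision=1,suppress=True)
s=read_state(); print(s['t'],s['tool_pos']*1e3,s['contact_force'])
t=capture('top'); save(t,'tf.png'); c=capture('scene'); save(c,'sf.png')
for n in ('spanner','lever_knob','spindle_head','jar','meter','avionics'): 
    for cam in ('top','scene'): print(n,cam,[(np.round(b['rect']),round(b['conf'],2)) for b in boxes_of(n,cam)][:3])
im=cv2.imread('pics/tf.png').astype(int); d=im.max(2)<50
n,l,st,ce=cv2.connectedComponentsWithStats(d[160:270,200:305].astype('uint8')); print([(st[i][:4]+[200,160,0,0],st[i][4],ce[i]+[200,160]) for i in range(1,n) if st[i][4]>8])
for a in (2.3,2.4,2.5,2.6): print(a,proj(t,O+M@[.088*np.cos(a),-.088*np.sin(a),.037]))
for x in (.165,.1,0,-.024): print(x,proj(t,O+M@[x,0,.042]),proj(c,O+M@[x,0,.042]))
g=cv2.cvtColor(im.astype('uint8'),cv2.COLOR_BGR2GRAY); print(g[196:236,218:286:2])
E
```

```text
37.65 [ 690.9 -126.   254.9] [0.5 0.2 0.7]
spanner top [(array([359., 266.,  77.,  47.]), 0.97), (array([403., 166.,  47.,  32.]), 0.73), (array([222., 205.,  54.,  28.]), 0.58)]
spanner scene [(array([206., 141.,  44.,  41.]), 0.94), (array([281., 210.,  52.,  10.]), 0.92), (array([ 93., 190.,  55.,  14.]), 0.57)]
lever_knob top []
lever_knob scene [(array([258., 207.,  48.,  22.]), 0.61)]
spindle_head top [(array([260., 215.,  17.,  14.]), 0.47)]
spindle_head scene [(array([262., 209.,  40.,  18.]), 0.92), (array([341., 299.,  95.,  84.]), 0.16)]
jar top []
jar scene [(array([249., 183.,  20.,  27.]), 0.83)]
meter top [(array([298., 132.,  49.,  14.]), 0.67)]
meter scene [(array([141., 236.,  68.,  56.]), 0.59)]
avionics top [(array([129., 164.,  63.,  47.]), 0.6)]
avionics scene [(array([341., 301.,  97.,  85.]), 0.83), (array([248., 182.,  22.,  31.]), 0.52)]
[]
2.3 [287.2 205.2]
2.4 [288.4 207.5]
2.5 [289.3 209.9]
2.6 [290.  212.3]
0.165 [222.  206.7] [329.  212.9]
0.1 [240.9 212.1] [312.9 211.7]
0 [268.3 219.9] [290.7 210. ]
-0.024 [274.5 221.7] [285.8 209.6]
[[225 225 225 ... 224 213 214]
 [225 226 225 ... 223 210 213]
 [226 226 225 ... 223 213 213]
 ...
 [224 222 224 ... 104 111 116]
 [223 224 223 ... 104 110 117]
 [223 223 224 ... 106 111 118]]
```

```bash
python3 - <<'E'
from h import *
np.set_printoptions(precision=1,suppress=True)
t=capture('top'); c=capture('scene')
pts=[(-.024,.031),(-.024,-.031),(.03,.031),(.03,-.031),(.165,.012),(.165,-.012)]
for nm,(j,p) in {'A':(.03,0),'B':(.054,-.024/.117)}.items():
  for cam,cn in ((t,'top'),(c,'scene')):
    q=np.array([proj(cam,O+M@[x,y,j+p*x+h]) for x,y in pts for h in (0,.012)]); print(nm,cn,q.min(0),q.max(0))
d=cv2.imread('pics/tf.png').astype(int).max(2)<70
v,u=np.nonzero(d[200:222,278:300]); print('dark near knob',len(u),(u.mean()+278,v.mean()+200) if len(u) else '')
d=cv2.imread('pics/sf.png').astype(int).max(2)<60
v,u=np.nonzero(d[200:245,245:285]); print('scene dark',len(u),(u.mean()+245,v.mean()+200,u.min()+245,u.max()+245,v.min()+200,v.max()+200) if len(u) else '')
for a in (2.2,2.4,2.5,2.6): print(a,proj(c,O+M@[.088*np.cos(a),-.088*np.sin(a),.037]))
E
```

```text
A top [219.7 202.9] [276.7 230.8]
A scene [277.1 205.5] [333.8 219.2]
B top [218.6 202.9] [280.9 231.3]
B scene [274.  195.9] [334.9 222.9]
dark near knob 0 
scene dark 115 (np.float64(264.4347826086956), np.float64(217.0), np.int64(246), np.int64(269), np.int64(208), np.int64(236))
2.2 [260.8 220.7]
2.4 [261.7 218.7]
2.5 [262.5 217.7]
2.6 [263.7 216.6]
```

The final boxes match a flat, fully seated spanner in both cameras and rule out one perched on the head. The knob is at about 2.5 rad. Handing in.

```bash
python3 -c "
from rig import *
print(read_state()['t'],read_state()['contact_force']); print(close_job())"
```

```text
38.45 [ 0.19698032 -0.32422693  0.20837379]
the job is handed in; nothing more can be done
None
```

I handed the job in at 38.5 s. The spanner is on the head against the setting pin, and the locknut lever has been swung clockwise to its stop.

**What I did**
- I used the smaller grey spanner on the black rest; the blue one and the larger grey one were left alone.
- **Before fitting:** I pushed the lever knob, which carried the free spindle from about -0.54 to about -0.1 rad, short of the setting. The tool can only point straight down, so it could not fit the spanner at the starting angle.
- **Fitting:** I pressed the handle on the rest rail to pitch the spanner to the slope, then lowered it onto the head. I pushed the handle clockwise until the pin stopped it.
- **Locknut:** I swung the lever with the gripper off the spanner. It ran at about 7–8 N and then stopped hard at about 20 N.

**Last checks**
- **Spanner:** its outline in the top and scene cameras matches lying flat and fully down, not perched on top of the head. Before I pushed the lever, its handle met the pin in the wrist picture.
- **Lever:** the knob ended at about 2.5–2.6 rad, where tight should be.
- **Robot:** it is clear of everything, with no contact force.

**What failed or disagreed**
- **Fingertips:** they ended about 30 mm short of where the stated tool point puts them. My first two pushes and two closures passed over the knob, and one closure passed over the head, without touching.
- **Grip on the head:** I squeezed it once to try turning the spindle. It jammed and turned little or nothing.
- **Wrist camera:** it was 5–10 mm off from the top camera, and read the spanner's pitch in hand as 18° against about 30° from the scene camera.
- **Not measured directly:** the spindle's final angle, which could be up to about 0.1 rad either side of the setting because of the jaw's play. I had also used all the picture views, so the last checks are from numbers only.

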